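# Cure the joint of a cast in an articulator with a light pen

## Task

Take the curing-light pen out of its stand and pass its light slowly and steadily, at about 15 mm a second, along the joint where the lower cast stands on its black mounting plate, on the side to the robot's left, from the heel end by the hinge posts, round the corner, to the front end of the slanting facet. Lean the pen back about 40 degrees from upright so that it shines into the corner under the upper plate, its tip about 12 mm from the joint, touching nothing of the articulator. Then hang the pen upright in its stand again and let go, leaving the other things on the bench where they are.

Things in the scene. Friction and masses are not known exactly. Their poses are not given: they have to be found in the camera images.
- pen: Light-curing pen (always on), round, straight, 152 mm long, hanging tip down in its stand. Origin at its tip, z up along the pen from tip to tail; light leaves along -z; the turn about z does not matter. Slim nose 7 mm across at the tip, 12 mm at 50 mm; stop collar 34 mm across from 50 to 56 mm; round barrel 22 mm across from 56 to 148 mm. About 60 to 120 g
- pen_grip (a point): place to grip the barrel: on the pen's axis, 115 mm from the tip (the tail, 37 mm beyond, then stays clear of the palm). A grip of 30 N holds the pen firmly
- pen_focus (a point): point on the pen's axis 12 mm beyond its tip (pen z = -12 mm), where the light is brightest: the point to guide along the joint. It moves with the pen
- stand: white charging stand of the pen, fixed: base 110 x 90 mm, a column on its +x side, and a holder plate 62 mm wide whose top face is 75 mm above the table, with a round upright hole 21 mm across right through it. Origin on the table straight under the hole
- stand_hole (a point): centre of the hole's mouth in the top face of the stand's holder plate, 75 mm up. The pen hangs here with its collar's underside on the plate, so its tip is then 50 mm below this point
- articulator: dental articulator, two casts biting together, fixed, 130 mm wide (x), 175 mm long (y), 160 mm high. Origin on the table under the casts. The joint is on its own -x side, its front (incisal pin) is to its own +y, the hinge posts to -y; it stands turned (yaw -86 to -125 deg) so that the joint is to the robot's left and the pin away from the robot.
- upper_plate (a point): centre of the underside of the upper mounting plate, articulator z = 116 mm. This black plate, 6 mm thick, overhangs: like the lower one it has the casts' outline and stands out 9 mm beyond them all round (casts 68 mm wide, 61 mm long). Below it: upper cast z 75 to 98, lower cast with upright walls 24 to 50, lower plate 18 to 24 mm
- hinge_post (a point): outer end of the hinge knob on the near (-x) post, articulator x -69, y -64, z 122 mm, 24 mm across. The two hinge posts stand at x = -52 and +52, y = -64 mm, 14 x 18 mm thick
- incisal_pin (a point): foot of the thin upright incisal pin at the articulator's front, articulator x 0, y 78, z 24 mm; the pin is 7 mm thick and rises to z = 159 mm
- seam0 (a point): point of the joint (inner corner of the cast's upright wall and the plate's top face) at the heel end: articulator x -34, y -29, z 24 mm. The joint runs straight from seam0 to seam2, then slants straight to seam4
- seam1 (a point): point of the joint (inner corner of the cast's upright wall and the plate's top face) a quarter of the way along: articulator x -34, y -12, z 24 mm. The joint runs straight from seam0 to seam2, then slants straight to seam4
- seam2 (a point): point of the joint (inner corner of the cast's upright wall and the plate's top face) at the corner in the middle: articulator x -34, y 5, z 24 mm. The joint runs straight from seam0 to seam2, then slants straight to seam4
- seam3 (a point): point of the joint (inner corner of the cast's upright wall and the plate's top face) three quarters of the way along: articulator x -22.7, y 17.7, z 24 mm. The joint runs straight from seam0 to seam2, then slants straight to seam4
- seam4 (a point): point of the joint (inner corner of the cast's upright wall and the plate's top face) at the front end: articulator x -11.3, y 30.3, z 24 mm. The joint runs straight from seam0 to seam2, then slants straight to seam4
- case_box: blue open plastic case box, 115 x 165 x 55 mm, with an upright ticket flap 140 mm high on its +x side; loose bystander; origin under its centre
- spray_bottle: clear spray bottle, 72 mm across, 192 mm high, green trigger head; loose bystander; origin under its centre
- stone_cast: stone dental cast, 68 x 61 x 34 mm, lying teeth up; loose bystander; origin under its middle
- jar: small jar, 56 mm across, 60 mm high; loose bystander; origin under its centre
- rubber_bowl: mixing bowl, 116 mm across, 70 mm high; loose bystander; origin under its centre
- spatula: mixing spatula, 190 mm long, lying flat; loose bystander; origin at about mid-length
- carton: flat carton, 60 x 100 x 35 mm; loose bystander; origin under its centre
There are look-alikes about, which are no part of the job. What is shaped like the articulator but pink or red is not meant.

How it is judged:
By the outcome, as a careful person would: the job done as asked, in the order asked, and still so for the second after the job is handed in, with the robot touching nothing.
It also fails if it takes over 70 s, if anything falls off the work surface, if the arm or the gripper's body presses on something with over 40 N, if the wrist force passes 120 N, or if a joint passes its speed limit or range.

## Robot

A 6-joint arm with a two-finger parallel gripper is mounted at the origin on the work surface. World frame = base frame: x ahead of the robot, y to its left, z up, the work surface at z = 0. Lengths are in m, angles in rad, forces in N, time in s.
With the tool pointing down it reaches from about 0.25 to 0.775 m from the base axis. Payload 4 kg.
Tool frame: the origin (TCP) lies on the centre line of the jaws, within the pads' length; the fingertips stand bot.tip_extent ahead of it and the grasp point (between the pads) lies 2 mm behind it (bot.tip_extent is the distance from the TCP to the fingertips, in m); z points along the fingers, y is the line along which they close (so a half turn about z gives the same grasp; the last joint's range is limited). The gripper opens to 94 mm and grips with 3 to 60 N. Pads are 16 mm wide; open, the fingers measure 119 mm over their backs; the gripper's body (75 mm by 177 mm) begins 78 mm behind the grasp point.
Start: joints at [-1.268, 0.087, 1.371, -0, 1.684, -0.103], TCP at [0.217, -0.505, 0.223] pointing down, gripper open.
Joint ranges: [-3.1, 3.1], [-0.76, 2.03], [0.27, 2.55], [-1.08, 4.22], [0.17, 2.65], [-2.57, 2.57]. Speed limits (rad/s): [2.79, 2.79, 3.14, 3.14, 3.14, 3.14].

## Interface

Orientations are given as a unit quaternion [x, y, z, w].
In Python, from plant import bot gives the robot as it stands.
- The arm moves only by the shell command python3 -m creep 'ROWS' [FORCE]. ROWS is JSON, a list of rows, each an object of numbers: "grip": the closure, from -1 (fully open) to 1 (shut); "tx", "ty", "tz": the shift along the tool's x, y, z in m; "spin": the turn about the tool's z in degrees. In form: [{"grip": .., "tx": .., "ty": .., "tz": .., "spin": ..}, ...]. A call has 1 to 10 rows; each row is the pose to reach, as a shift and turn from the pose commanded when the call began, along the tool's axes at that moment; what a row does not reach only later rows make up. A row lasts 1/10 s, in which the tool goes at most 50 mm and 8.59 degrees, less where a joint would pass 70% of its speed; a pose out of reach is approached as far as the arm can. A call with a gripper value outside its range is refused whole. The fingers move at their own pace and stop on an object; FORCE is the grip in N (left out, the last holds). Time passes only in rows, so rows that repeat a pose let the fingers close. It gives the time, the measured TCP pose, the force, the opening and the grip force at its end, in the units of the state.
- bot.state(): the state, without advancing time (a new reading comes with each control period).
- bot.capture(name): name is "scene" or "side" or "wrist"; returns a dict with "color" (420x560x3 uint8, red, green, blue), "mtx" (3x3 intrinsics, pixels), "rvec" (rotation vector, rad) and "tvec" (3), from world to camera coordinates, as OpenCV has them. Camera axes: x right, y down, z forward; pixel columns grow to the right and rows downward; lengths in m; the calibration is good to about 2 mm. A picture is of the moment at which its call begins. There is no depth.
- bot.close_job(): hands the job in; it is judged then, once.
The state is a dict: "t": time; "joint_positions": joint angles; "qvel": joint speeds; "effort": joint torques, N m; "position": TCP position; "tcp_rot": TCP orientation; "force": force on the tool from outside, world axes, zero at the start; "moment": the same for the moment, N m; "finger_gap": finger opening in m; "finger_force": force on a finger pad.
Only numpy, scipy, OpenCV 4.12 (cv2) and the standard library are available. Lean on these libraries where they do the work, as an engineer would, in place of code of your own. Each camera call takes 0.05 s, during which the arm holds its last target. There are 200 camera calls.

## Working session

There is one attempt and no reset: what is moved stays moved. The work goes in short steps, Python scripts to look and compute and a shell command to move; the robot and the scene stay as the last step left them, time stands still between calls to the robot, and variables do not carry over. Pictures are saved under pics/ and viewed, at most 10 in all, crops included, and the job is handed in when it is done.

```bash
ls; mkdir -p pics
cat > h.py <<'E'
import numpy as np, cv2
from scipy.spatial.transform import Rotation as R
from plant import bot
def cap(n,f):
    c=bot.capture(n); cv2.imwrite(f,c["color"][:,:,::-1]); np.savez(f[:-4]+'.npz',**c); return c
def ray(c,u,v):
    Rm=cv2.Rodrigues(np.array(c["rvec"],float))[0]; t=np.array(c["tvec"],float).ravel()
    d=Rm.T@np.linalg.inv(c["mtx"])@np.array([u,v,1.]); return -Rm.T@t,d/np.linalg.norm(d)
def onz(c,u,v,z):
    o,d=ray(c,u,v); return o+d*(z-o[2])/d[2]
def proj(c,P):
    return cv2.projectPoints(np.array(P,float).reshape(-1,1,3),np.array(c["rvec"],float),np.array(c["tvec"],float),np.array(c["mtx"],float),None)[0].reshape(-1,2)
E
python3 - <<'E'
from h import *
a=cap("scene","pics/scene.png");b=cap("side","pics/side.png");w=cap("wrist","pics/wrist.png")
for c in (a,b,w): print(ray(c,280,210))
print(bot.tip_extent,bot.state())
E
```

```text
pics
(array([1.19354025, 0.08255347, 1.23577119]), array([-0.55559107, -0.02638845, -0.83103683]))
(array([-0.09018229, -0.93047982,  1.14460589]), array([ 0.377186  ,  0.62781425, -0.68086709]))
(array([ 0.28447862, -0.47641028,  0.38527586]), array([-0.2344426 , -0.11209621, -0.96564544]))
0.017 {'t': 0.15, 'joint_positions': array([-1.26809371e+00,  8.77729455e-02,  1.37187015e+00, -1.06194573e-05,
        1.68359210e+00, -1.03111046e-01]), 'qvel': array([-0.0013705 , -0.00428011, -0.00546183, -0.0007363 ,  0.00047546,
        0.00043877]), 'effort': array([ 8.00472517e-04, -3.40643442e+01, -3.02792466e+01,  7.17841764e-02,
        3.05471581e-02, -1.10547890e-04]), 'position': array([ 0.21699429, -0.50496978,  0.22159849]), 'tcp_rot': array([ 9.79484729e-01,  2.01516728e-01, -8.70736265e-05, -8.16659010e-04]), 'force': array([-0.18362605,  0.57370062,  0.00099004]), 'moment': array([0.01908632, 0.00813498, 0.01307559]), 'finger_force': 0.0, 'finger_gap': 0.094163975886642}
```

View pics/scene.png

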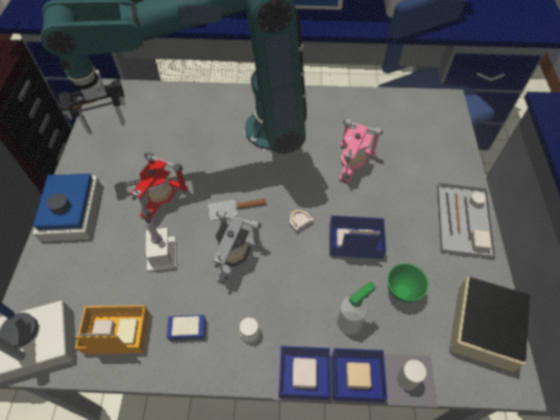

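View pics/side.png

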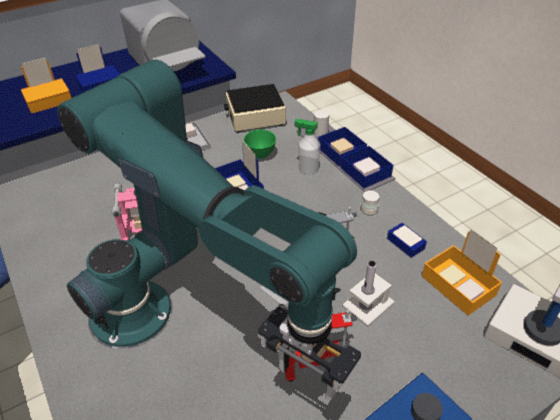

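The scene picture shows three articulator shapes: grey at (235,242), red at (158,188) and pink at (358,150). Grey is the one meant. The pen stands in the white stand at (158,247), which appears at (368,290) in side. The blue-lidded box with a dark disc at (60,200) and the white device at (30,340) are not pens. I'll check the choice in a close crop.

Run:
```python
import cv2
a=cv2.imread("pics/scene.png")[200:290,135:270]
b=cv2.imread("pics/side.png")[200:325,310:420]
a=cv2.resize(a,None,fx=5.9,fy=5.9,interpolation=cv2.INTER_CUBIC); print(a.shape)
cv2.imwrite("pics/c1.png",a)
b=cv2.resize(b,None,fx=4.8,fy=4.8,interpolation=cv2.INTER_CUBIC)
cv2.imwrite("pics/c2.png",b)
```

```text
(531, 796, 3)
```

View pics/c1.png

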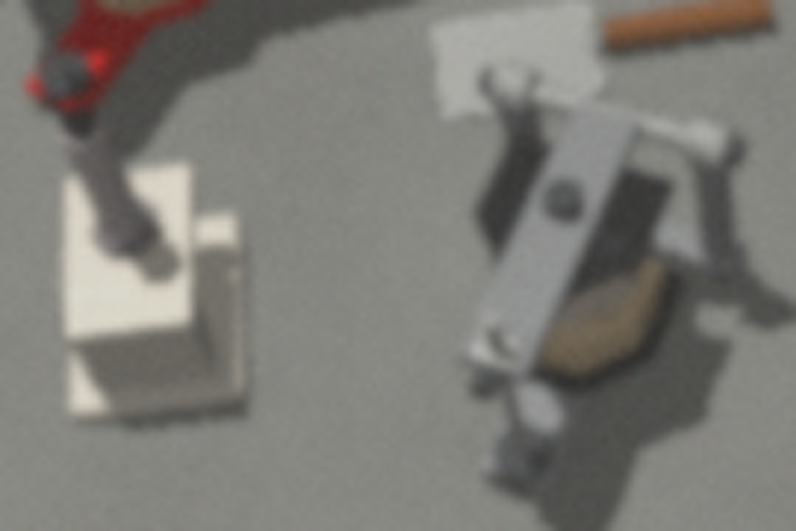

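View pics/c2.png

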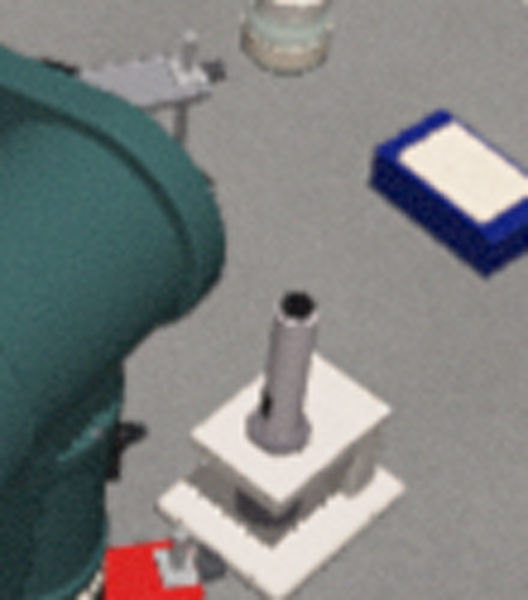

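The crops confirm it. In the scene crop, the grey articulator's −x hinge knob is at full-frame px (260,225), its other knob at (217.5,214), and the pin foot is near (222,280). The pen's collar is at (156.5,240); in side the collar is at (368.3,290) and the tail at (372,263.5).

Run:
```python
from h import *
a=np.load("pics/scene.npz");b=np.load("pics/side.npz")
f=lambda x,y:(135+x/5.9,200+y/5.9)
g=lambda x,y:(310+x/4.8,200+y/4.8)
print("collar",onz(a,*f(125,237),.081),onz(b,*g(281,425),.081),"tail",onz(b,*g(297,303),.177))
k1=onz(a,*f(740,148),.122);k2=onz(a,*f(485,82),.122)
print("knobs",k1,k2,np.linalg.norm(k1-k2)); d=k2-k1; yaw=np.arctan2(d[1],d[0]); print(np.degrees(yaw))
m=(k1+k2)/2; o=m+.064*np.array([-np.sin(yaw),np.cos(yaw),0]);print("origin",o)
pf=onz(a,*f(512,475),.024);print("pinfoot",pf, "pred",o+.078*np.array([-np.sin(yaw),np.cos(yaw),0]))
```

```text
collar [ 0.54389699 -0.31351135  0.081     ] [ 0.53576602 -0.31934001  0.081     ] tail [ 0.53492033 -0.31760009  0.177     ]
knobs [ 0.50394644 -0.00720016  0.122     ] [ 0.47067409 -0.13712654  0.122     ] 0.13411902188395636
-104.36397266464265
origin [ 0.54930958 -0.08804052  0.122     ]
pinfoot [ 0.63844165 -0.11495853  0.024     ] pred [ 0.62487125 -0.10739082  0.122     ]
```

View pics/wrist.png

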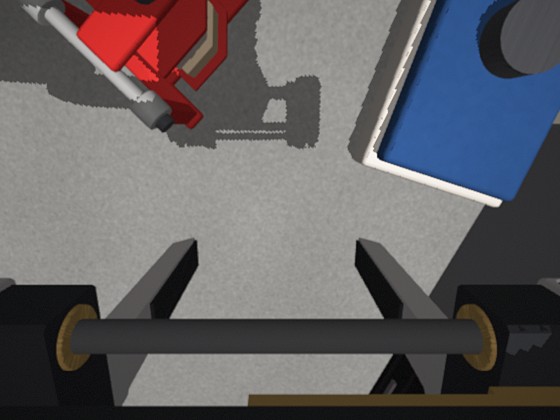

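The wrist picture shows the open fingers, the red look-alike at top left, and the blue-lidded box at top right. The tool keeps pointing down because only spin is available. My plan is to tilt the pen within the grip by levering its nose on the stand's hole rim. First I'll move to a spot from which one wrist picture covers both the pen and the grey articulator.

```bash
python3 -m creep '[{"grip":-1,"tx":0.02,"ty":-0.01,"tz":-0.078,"spin":8},{"grip":-1,"tx":0.353,"ty":-0.18,"tz":-0.078,"spin":23.3},{"grip":-1,"tx":0.353,"ty":-0.18,"tz":-0.078,"spin":23.3},{"grip":-1,"tx":0.353,"ty":-0.18,"tz":-0.078,"spin":23.3},{"grip":-1,"tx":0.353,"ty":-0.18,"tz":-0.078,"spin":23.3},{"grip":-1,"tx":0.353,"ty":-0.18,"tz":-0.078,"spin":23.3},{"grip":-1,"tx":0.353,"ty":-0.18,"tz":-0.078,"spin":23.3},{"grip":-1,"tx":0.353,"ty":-0.18,"tz":-0.078,"spin":23.3},{"grip":-1,"tx":0.353,"ty":-0.18,"tz":-0.078,"spin":23.3},{"grip":-1,"tx":0.353,"ty":-0.18,"tz":-0.078,"spin":23.3}]'
python3 - <<'E'
from h import *
for i in range(4): bot.capture("scene")
c=cap("wrist","pics/w2.png"); s=bot.state(); print(s["t"],s["position"],s["tcp_rot"],s["joint_positions"])
im=cv2.imread("pics/w2.png"); cv2.imwrite("pics/w2b.png",cv2.resize(im,(800,600),interpolation=cv2.INTER_CUBIC))
E
```

```text
t: 1.15
position: [0.4725, -0.1971, 0.3003]
tcp_rot: [1.0, 0.003, 0.0, -0.001]
force: [-0.2, 0.6, 0.1]
finger_gap: 0.0942
finger_force: 0.0
1.4 [ 0.46960958 -0.20163317  0.30016556] [ 9.99998935e-01 -1.39887247e-03 -4.08435067e-04  7.88184651e-05] [-5.16182799e-01 -1.49583097e-03  1.31027281e+00 -5.58545961e-04
  1.83344903e+00  1.05726642e+00]
```

View pics/w2b.png

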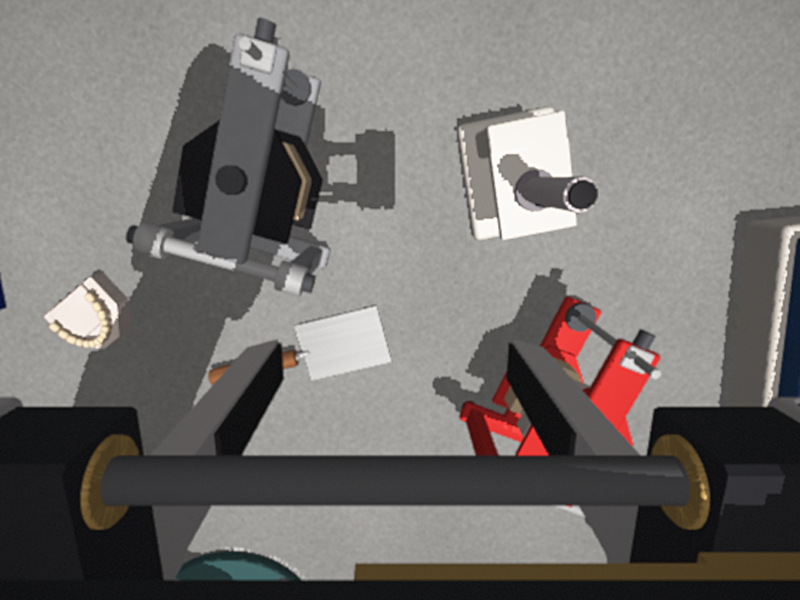

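The wrist picture (800×600 view) shows the pen tail ring at (580,194). The −x knob end is at (133,236) and the +x knob end at (313,284). The upper plate's left corner is at (181,153), its heel-left edge at (175,212), and the pin foot disc is near (297,88). I'll fit the pose from these.

Run:
```python
from h import *
from scipy.optimize import least_squares
w=np.load("pics/w2.npz");a=np.load("pics/scene.npz");b=np.load("pics/side.npz"); k=1/1.42857
print("tail",onz(w,580*k,194*k,.177))
f=lambda x,y:(135+x/5.9,200+y/5.9)
obs=[(w,(133*k,236*k),(-69,-64,122)),(w,(312*k,284*k),(69,-64,122)),(w,(181*k,153*k),(-43,8.4,122)),
(a,f(740,148),(-69,-64,122)),(a,f(485,82),(69,-64,122))]
def W(p,q): q=np.array(q)/1e3; c,s=np.cos(p[2]),np.sin(p[2]); return np.array([p[0]+c*q[0]-s*q[1],p[1]+s*q[0]+c*q[1],q[2]])
def res(p,o): return np.concatenate([proj(c,W(p,q))[0]-uv for c,uv,q in o])
p0=[.549,-.088,np.radians(-104)]
for o in (obs[:3],obs):
  r=least_squares(res,p0,args=(o,)); print(r.x[:2],np.degrees(r.x[2]),r.fun.round(1))
p=least_squares(res,p0,args=(obs[:3],)).x
im=cv2.imread("pics/w2b.png")
poly=[(-43,-38),(-43,8.4),(-43+22.7+11,8.4+25.3+12)]
for q in [(-69,-64,122),(69,-64,122),(0,78,24),(0,78,159),(-43,8.4,122),(-43,-38,122),(-15.3,39.3,122),(15.3,39.3,122),(43,8.4,122),(43,-38,122)]:
  u=proj(w,W(p,q))[0]/k; print(q,u.round()); cv2.circle(im,tuple(int(v) for v in u),3,(0,255,255),-1)
cv2.imwrite("pics/fit.png",cv2.resize(im[:320,100:420],(800,800))[:600])
```

```text
tail [ 0.53261301 -0.31539057  0.177     ]
[ 0.54248834 -0.09025345] -105.27848540646018 [-0.7  1.7  0.8  1.1 -0.  -2.5]
[ 0.54287121 -0.09019017] -105.21928054408247 [-0.8  1.4  0.8  0.8 -0.1 -2.8  0.2 -1.4 -0.6 -2.2]
(-69, -64, 122) [132. 238.]
(69, -64, 122) [313. 286.]
(0, 78, 24) [291.  89.]
(0, 78, 159) [242.  48.]
(-43, 8.4, 122) [181. 149.]
(-43, -38, 122) [172. 214.]
(-15.3, 39.3, 122) [227. 115.]
(15.3, 39.3, 122) [270. 128.]
(43, 8.4, 122) [300. 182.]
(43, -38, 122) [287. 244.]
```

View pics/fit.png

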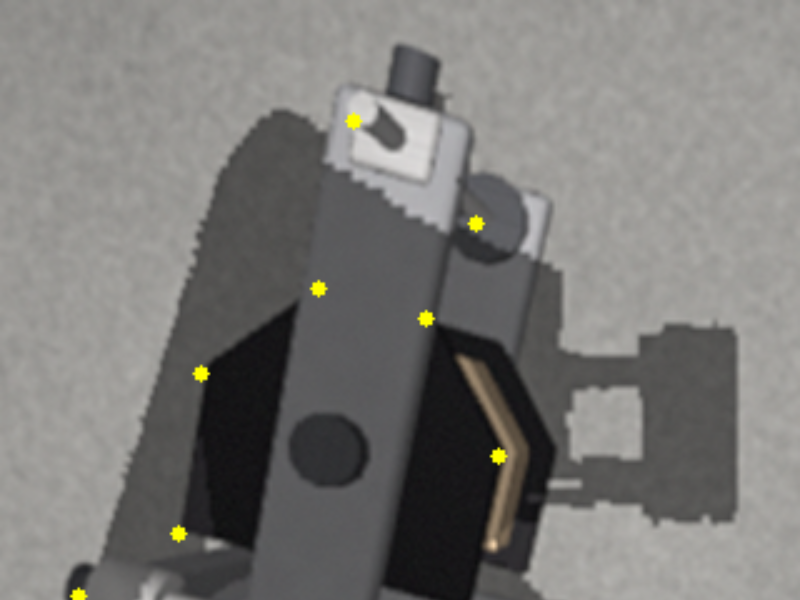

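The fit is within a few pixels. I'll refine it with the pin top at (245,44), the left plate corner at (184,146), and the lower plate's right corner at (322,179).

Run:
```python
from h import *
from scipy.optimize import least_squares
w=np.load("pics/w2.npz");a=np.load("pics/scene.npz"); k=1/1.42857
f=lambda x,y:(135+x/5.9,200+y/5.9)
obs=[(w,(133*k,236*k),(-69,-64,122)),(w,(312*k,284*k),(69,-64,122)),(w,(183*k,147*k),(-43,8.4,122)),(w,(245*k,44*k),(0,78,159)),(w,(295*k,88*k),(0,78,24)),(w,(322*k,179*k),(43,8.4,24)),
(a,f(740,148),(-69,-64,122)),(a,f(485,82),(69,-64,122))]
def W(p,q): q=np.array(q)/1e3; c,s=np.cos(p[2]),np.sin(p[2]); return np.array([p[0]+c*q[0]-s*q[1],p[1]+s*q[0]+c*q[1],q[2]])
def res(p,o): return np.concatenate([proj(c,W(p,q))[0]-uv for c,uv,q in o])
r=least_squares(res,[.549,-.088,-1.83],args=(obs,)); p=r.x; print(p[:2],np.degrees(p[2]),r.fun.round(1))
for n,q in enumerate([(-34,-29,24),(-34,-12,24),(-34,5,24),(-22.7,17.7,24),(-11.3,30.3,24)]): print(n,W(p,q).round(4))
```

```text
[ 0.54431591 -0.09158758] -105.98786733478906 [-0.4 -1.   1.1  0.1 -0.1 -0.7  0.2  0.8 -1.3 -0.5  0.   0.3 -0.1 -0.6
 -0.8 -2. ]
0 [ 0.5258 -0.0509  0.024 ]
1 [ 0.5421 -0.0556  0.024 ]
2 [ 0.5585 -0.0603  0.024 ]
3 [ 0.5676 -0.0746  0.024 ]
4 [ 0.5766 -0.0891  0.024 ]
```

Pose found: origin (0.544, −0.092), yaw −106°. Now I'll go down over the pen barrel.

```bash
python3 -m creep '[{"grip":-1,"tx":0.032,"ty":0.05,"tz":0.02,"spin":0},{"grip":-1,"tx":0.064,"ty":0.1,"tz":0.03,"spin":0},{"grip":-1,"tx":0.064,"ty":0.115,"tz":0.04,"spin":0},{"grip":-1,"tx":0.064,"ty":0.115,"tz":0.06,"spin":0},{"grip":-1,"tx":0.064,"ty":0.115,"tz":0.06,"spin":0},{"grip":-1,"tx":0.064,"ty":0.115,"tz":0.06,"spin":0},{"grip":-1,"tx":0.064,"ty":0.115,"tz":0.06,"spin":0}]'
python3 - <<'E'
from h import *
c=cap("wrist","pics/w3.png"); s=bot.state(); print(s["position"],s["tcp_rot"])
print("grasp pt",proj(c,s["position"]-[0,0,-.002]), "pen tail if .534,-.317",proj(c,[.534,-.317,.177]))
E
```

```text
t: 2.1
position: [0.5342, -0.3159, 0.2425]
tcp_rot: [1.0, -0.001, 0.001, 0.001]
force: [-0.1, -0.1, 0.4]
finger_gap: 0.094
finger_force: 0.0
[ 0.53439958 -0.3157694   0.24280704] [ 9.99998299e-01 -4.05938578e-04  1.45051956e-03  1.06432051e-03]
grasp pt [[274.64600818 262.86456677]] pen tail if .534,-.317 [[276.48511347 225.63945165]]
```

View pics/w3.png

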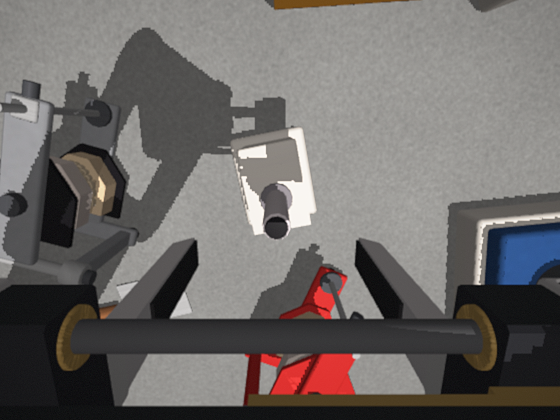

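The pen tail is at (276,228), as predicted to within 1–2 mm, and it lies centrally between the fingers. Descending and gripping.

```bash
python3 -m creep '[{"grip":-1,"tx":-0.001,"ty":0.001,"tz":0.03,"spin":0},{"grip":-1,"tx":-0.001,"ty":0.001,"tz":0.06,"spin":0},{"grip":-1,"tx":-0.001,"ty":0.001,"tz":0.085,"spin":0},{"grip":-1,"tx":-0.001,"ty":0.001,"tz":0.105,"spin":0},{"grip":-1,"tx":-0.001,"ty":0.001,"tz":0.105,"spin":0},{"grip":-1,"tx":-0.001,"ty":0.001,"tz":0.105,"spin":0}]'
python3 -m creep '[{"grip":1},{"grip":1},{"grip":1},{"grip":1},{"grip":1},{"grip":1},{"grip":1},{"grip":1},{"grip":1},{"grip":1}]' 15
```

```text
t: 2.75
position: [0.5337, -0.3166, 0.1371]
tcp_rot: [1.0, -0.0, 0.001, 0.001]
force: [-0.8, -0.5, 0.9]
finger_gap: 0.0941
finger_force: 0.0invalid input at $[0]: expected keys grip, tx, ty, tz, spin
```

```bash
python3 -m creep '[{"grip":1,"tx":0,"ty":0,"tz":0,"spin":0},{"grip":1,"tx":0,"ty":0,"tz":0,"spin":0},{"grip":1,"tx":0,"ty":0,"tz":0,"spin":0},{"grip":1,"tx":0,"ty":0,"tz":0,"spin":0},{"grip":1,"tx":0,"ty":0,"tz":0,"spin":0},{"grip":1,"tx":0,"ty":0,"tz":0,"spin":0},{"grip":1,"tx":0,"ty":0,"tz":0,"spin":0},{"grip":1,"tx":0,"ty":0,"tz":0,"spin":0}]' 15
```

```text
t: 3.55
position: [0.5332, -0.3167, 0.1354]
tcp_rot: [1.0, -0.0, -0.0, -0.0]
force: [-1.0, -0.3, 0.3]
finger_gap: 0.0336
finger_force: 0.0
```

```bash
python3 -m creep '[{"grip":1,"tx":0,"ty":0,"tz":0,"spin":0},{"grip":1,"tx":0,"ty":0,"tz":0,"spin":0},{"grip":1,"tx":0,"ty":0,"tz":0,"spin":0},{"grip":1,"tx":0,"ty":0,"tz":0,"spin":0}]' 15
```

```text
t: 3.95
position: [0.5332, -0.3166, 0.1354]
tcp_rot: [1.0, -0.0, -0.0, -0.0]
force: [0.1, -0.8, -1.3]
finger_gap: 0.0222
finger_force: 15.0
```

```bash
python3 -m creep '[{"grip":1,"tx":0,"ty":0,"tz":-0.01,"spin":0},{"grip":1,"tx":0,"ty":0,"tz":-0.02,"spin":0},{"grip":1,"tx":0,"ty":0,"tz":-0.03,"spin":0},{"grip":1,"tx":0,"ty":0,"tz":-0.04,"spin":0},{"grip":1,"tx":0,"ty":0,"tz":-0.04,"spin":0},{"grip":1,"tx":0,"ty":0,"tz":-0.04,"spin":0},{"grip":1,"tx":0,"ty":0,"tz":-0.04,"spin":0}]' 15
python3 -m creep '[{"grip":1,"tx":0.003,"ty":0,"tz":0,"spin":0},{"grip":1,"tx":0.0065,"ty":0,"tz":0,"spin":0},{"grip":1,"tx":0.012,"ty":0,"tz":0,"spin":0},{"grip":1,"tx":0.018,"ty":0,"tz":0.0005,"spin":0},{"grip":1,"tx":0.024,"ty":0,"tz":0.001,"spin":0},{"grip":1,"tx":0.024,"ty":0,"tz":0.001,"spin":0}]' 8
python3 - <<'E'
from h import *
s=bot.state(); print(s["position"],s["force"],s["moment"])
c=cap("side","pics/s4.png"); cv2.imwrite("pics/s4c.png",cv2.resize(cv2.imread("pics/s4.png")[210:330,310:430],None,fx=5,fy=5,interpolation=cv2.INTER_CUBIC))
E
```

```text
t: 4.65
position: [0.533, -0.3165, 0.175]
tcp_rot: [1.0, -0.0, -0.0, -0.0]
force: [1.0, -0.3, -1.5]
finger_gap: 0.0219
finger_force: 15.0
t: 5.25
position: [0.5582, -0.3166, 0.1741]
tcp_rot: [1.0, -0.0, 0.0, -0.0]
force: [0.2, -0.9, -1.0]
finger_gap: 0.0218
finger_force: 8.0
[ 0.55817497 -0.31657119  0.1741394 ] [ 0.1942462  -0.8838253  -0.98555869] [ 0.09392202  0.10812291 -0.02553889]
```

View pics/s4c.png

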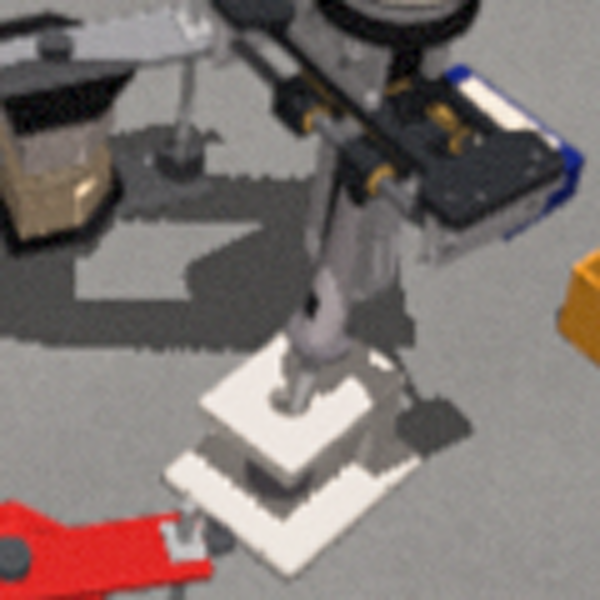

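The side crop shows the pen leaning about 10° in the grip, with its tip in the hole at (290,395), so the pivot works. Continuing the arc to 40°.

```bash
python3 -m creep '[{"grip":1,"tx":0.0088,"ty":0,"tz":0.0016,"spin":0},{"grip":1,"tx":0.0174,"ty":0,"tz":0.0039,"spin":0},{"grip":1,"tx":0.0257,"ty":0,"tz":0.007,"spin":0},{"grip":1,"tx":0.0337,"ty":0,"tz":0.0108,"spin":0},{"grip":1,"tx":0.0414,"ty":0,"tz":0.0152,"spin":0},{"grip":1,"tx":0.0487,"ty":0,"tz":0.0204,"spin":0},{"grip":1,"tx":0.050,"ty":0,"tz":0.0212,"spin":0},{"grip":1,"tx":0.050,"ty":0,"tz":0.0212,"spin":0},{"grip":1,"tx":0.050,"ty":0,"tz":0.0212,"spin":0}]' 8
python3 -m creep '[{"grip":1,"tx":0,"ty":0,"tz":0,"spin":0},{"grip":1,"tx":0,"ty":0,"tz":0,"spin":0},{"grip":1,"tx":0,"ty":0,"tz":0,"spin":0}]' 35
python3 -m creep '[{"grip":1,"tx":0,"ty":0,"tz":-0.01,"spin":0},{"grip":1,"tx":0.002,"ty":0,"tz":-0.03,"spin":0},{"grip":1,"tx":0.002,"ty":0,"tz":-0.06,"spin":0},{"grip":1,"tx":0.002,"ty":0,"tz":-0.06,"spin":0},{"grip":1,"tx":0.002,"ty":0,"tz":-0.06,"spin":0},{"grip":1,"tx":0.002,"ty":0,"tz":-0.06,"spin":0}]' 35
python3 - <<'E'
from h import *
s=bot.state(); print(s["position"],s["force"],s["moment"])
w=cap("wrist","pics/w5.png");c=cap("side","pics/s5.png");d=cap("scene","pics/sc5.png")
g=s["position"]+[0,0,.002]
def pen(th,L=112.4): 
  a=np.array([np.sin(th),0,np.cos(th)]); return [g-a*L/1e3,g-a*(L-53)/1e3,g+a*(152-L)/1e3]
for t in (30,40): print(t,[proj(x,pen(np.radians(t))).round().tolist() for x in (c,d,w)])
a=cv2.imread("pics/s5.png")[180:300,310:430];b=cv2.imread("pics/sc5.png")[200:320,90:210];
cv2.imwrite("pics/m5.png",cv2.resize(np.hstack([a,b]),None,fx=3.3,fy=3.3,interpolation=cv2.INTER_CUBIC))
E
```

```text
t: 6.2
position: [0.6073, -0.3167, 0.1532]
tcp_rot: [1.0, -0.0, 0.0, -0.0]
force: [-0.7, -0.4, -1.6]
finger_gap: 0.022
finger_force: 8.0
t: 6.5
position: [0.6073, -0.3168, 0.1537]
tcp_rot: [1.0, -0.0, 0.0, 0.0]
force: [-0.5, 1.0, -1.4]
finger_gap: 0.0214
finger_force: 35.0
t: 7.1
position: [0.6087, -0.3164, 0.2116]
tcp_rot: [1.0, -0.0, -0.001, -0.001]
force: [-0.1, 0.5, -1.6]
finger_gap: 0.0213
finger_force: 35.0
[ 0.60871319 -0.31643836  0.21155712] [-0.07183282  0.54336663 -1.6093649 ] [ 0.04659116 -0.02781606  0.00464738]
30 [[[375.0, 276.0], [385.0, 260.0], [405.0, 227.0]], [[152.0, 237.0], [146.0, 236.0], [133.0, 236.0]], [[276.0, 275.0], [275.0, 271.0], [275.0, 254.0]]]
40 [[[370.0, 276.0], [383.0, 259.0], [407.0, 228.0]], [[152.0, 230.0], [146.0, 233.0], [133.0, 239.0]], [[276.0, 298.0], [275.0, 286.0], [275.0, 238.0]]]
```

View pics/m5.png

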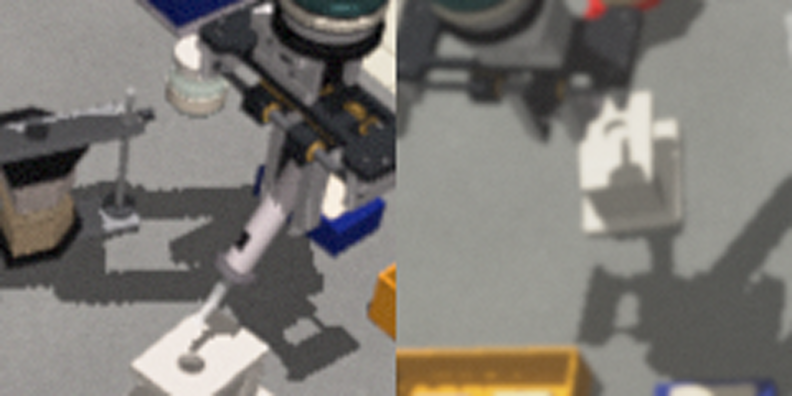

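The crop shows the pen clear of the hole and leaning. The tip is at side px (370.6,277), where a 40° lean predicts (370,276). I've used all my picture views, so I'll check the tail in the wrist image numerically.

Run:
```python
from h import *
w=cv2.cvtColor(cv2.imread("pics/w5.png"),cv2.COLOR_BGR2GRAY)
print([(r,int(w[r,273:278].mean())) for r in range(205,312,2)])
wz=np.load("pics/w5.npz"); g=np.array([.6087,-.3164,.2136])
for t in (36,38,40,42,44):
  a=np.array([np.sin(np.radians(t)),0,np.cos(np.radians(t))]); p=np.array([a[2],0,-a[0]])
  print(t,proj(wz,[g+a*.0396+p*.011,g+a*.0396-p*.011,g-a*.0564+p*.017,g-a*.0624+p*.017, g-a*.1124])[:,1].round(1))
# side image: nose centreline by brightness vs background rows
s=cv2.cvtColor(cv2.imread("pics/s5.png"),cv2.COLOR_BGR2GRAY)
for r in range(258,284,2): print(r,s[r,364:392].tolist())
```

```text
[(205, 136), (207, 97), (209, 97), (211, 97), (213, 98), (215, 98), (217, 98), (219, 95), (221, 155), (223, 247), (225, 248), (227, 246), (229, 241), (231, 241), (233, 242), (235, 241), (237, 247), (239, 247), (241, 246), (243, 246), (245, 247), (247, 246), (249, 246), (251, 246), (253, 246), (255, 246), (257, 246), (259, 247), (261, 238), (263, 120), (265, 45), (267, 19), (269, 20), (271, 20), (273, 20), (275, 21), (277, 22), (279, 21), (281, 21), (283, 21), (285, 22), (287, 22), (289, 21), (291, 22), (293, 22), (295, 21), (297, 22), (299, 23), (301, 23), (303, 22), (305, 23), (307, 121), (309, 133), (311, 112)]
36 [220.4 270.2 255.5 257.3 289. ]
38 [217.8 266.7 258.3 260.3 293.7]
40 [215.2 263.2 261.2 263.4 298.3]
42 [212.8 259.8 264.1 266.5 303. ]
44 [210.5 256.3 266.9 269.6 307.7]
258 [78, 77, 77, 73, 75, 77, 77, 74, 78, 76, 75, 83, 102, 109, 140, 181, 194, 204, 207, 200, 195, 184, 165, 141, 104, 81, 70, 74]
260 [146, 151, 123, 86, 83, 114, 92, 74, 76, 74, 71, 93, 104, 114, 116, 141, 184, 202, 199, 188, 178, 157, 130, 89, 70, 74, 69, 76]
262 [77, 80, 81, 78, 78, 73, 72, 72, 75, 7
[... 692 characters left out ...]
4, 72, 76, 76]
274 [153, 148, 153, 154, 150, 168, 192, 222, 212, 175, 135, 119, 125, 137, 150, 148, 104, 76, 69, 75, 74, 73, 78, 77, 74, 76, 73, 74]
276 [152, 170, 199, 219, 238, 232, 233, 205, 153, 122, 117, 114, 116, 121, 124, 131, 138, 117, 81, 70, 76, 74, 73, 78, 73, 74, 70, 74]
278 [209, 233, 235, 235, 235, 237, 231, 220, 187, 138, 120, 118, 117, 118, 121, 117, 120, 112, 96, 85, 74, 73, 71, 73, 77, 76, 77, 79]
280 [235, 235, 235, 234, 234, 237, 235, 172, 133, 121, 115, 121, 121, 121, 123, 123, 116, 124, 174, 231, 205, 153, 103, 76, 69, 73, 74, 75]
282 [235, 234, 234, 234, 223, 213, 157, 120, 124, 164, 181, 229, 235, 237, 236, 236, 206, 227, 235, 235, 235, 237, 237, 198, 133, 89, 73, 71]
```

Run:
```python
from h import *
s=cv2.cvtColor(cv2.imread("pics/s5.png"),cv2.COLOR_BGR2GRAY).astype(int)
for r in range(236,260,3): print(r,s[r,374:410].tolist())
sz=np.load("pics/s5.npz"); g=np.array([.6087,-.3164,.2136])
for t in (34,37,40,43):
  a=np.array([np.sin(np.radians(t)),0,np.cos(np.radians(t))]); 
  print(t,proj(sz,[g-a*x/1e3 for x in (35,50,59.4,75,90,100,112.4)]).round(1).tolist())
w=cv2.cvtColor(cv2.imread("pics/w5.png"),cv2.COLOR_BGR2GRAY)
for r in range(196,312,6): print(r,w[r,230:324:6].tolist())
```

```text
236 [133, 131, 132, 128, 132, 131, 128, 129, 125, 97, 83, 77, 80, 38, 40, 110, 107, 97, 108, 99, 106, 111, 116, 118, 121, 122, 107, 98, 97, 95, 107, 109, 108, 107, 119, 210]
239 [74, 73, 69, 75, 72, 76, 76, 72, 73, 77, 73, 78, 64, 57, 70, 108, 128, 152, 123, 111, 111, 121, 121, 123, 122, 112, 102, 97, 98, 108, 113, 109, 110, 127, 181, 231]
242 [74, 76, 70, 73, 73, 79, 77, 80, 73, 76, 74, 72, 76, 77, 110, 154, 181, 193, 202, 171, 190, 144, 124, 120, 109, 100, 94, 96, 104, 127, 116, 112, 112, 168, 232, 242]
245 [84, 73, 73, 68, 79, 72, 77, 76, 74, 69, 69, 81, 112, 152, 181, 197, 201, 207, 203, 196, 189, 170, 126, 70, 75, 93, 95, 97, 107, 127, 117, 109, 109, 89, 128, 203]
248 [74, 75, 76, 75, 76, 76, 75, 75, 73, 74, 112, 156, 187, 194, 203, 205, 200, 201, 186, 169, 138, 101, 73, 76, 99, 108, 99, 104, 114, 129, 108, 93, 63, 35, 30, 29]
251 [76, 75, 77, 76, 76, 77, 75, 75, 66, 34, 29, 94, 185, 203, 205, 196, 187, 167, 136, 96, 75, 70, 75, 82, 97, 95, 92, 76, 57, 32, 33, 24, 31, 23, 26, 24]
254 [77, 74, 77, 76, 71, 76, 105, 83, 47, 60, 142, 196, 200, 197, 184, 165, 129, 94, 78, 72, 73, 71,
[... 1516 characters left out ...]
 16, 139, 141, 246, 246, 247, 247, 5, 93, 92, 92, 100]
262 [97, 91, 92, 91, 16, 248, 132, 212, 130, 249, 247, 5, 93, 91, 92, 91]
268 [90, 91, 91, 92, 18, 215, 38, 20, 20, 15, 121, 2, 66, 93, 91, 91]
274 [91, 91, 92, 93, 20, 18, 21, 20, 23, 18, 21, 118, 30, 92, 91, 91]
280 [92, 91, 91, 75, 127, 17, 23, 23, 18, 22, 20, 99, 16, 92, 92, 91]
286 [38, 91, 91, 33, 132, 23, 19, 23, 21, 20, 21, 48, 15, 92, 91, 92]
292 [27, 92, 92, 17, 129, 21, 24, 21, 23, 22, 24, 126, 15, 93, 91, 92]
298 [20, 91, 92, 17, 68, 92, 23, 22, 24, 24, 18, 123, 15, 87, 91, 94]
304 [42, 91, 91, 23, 116, 115, 112, 19, 19, 44, 127, 128, 14, 59, 91, 87]
310 [64, 91, 87, 25, 246, 126, 129, 122, 112, 127, 127, 152, 12, 58, 91, 68]
```

Run:
```python
from h import *
w=cv2.imread("pics/w5.png"); print(cv2.imread("pics/w3.png")[228,274:280].tolist(), w[286,272:278].tolist(), w[250,272:280:3].tolist())
print(np.load("pics/w5.npz")["mtx"][0], ray(np.load("pics/w5.npz"),275,286))
g=cv2.cvtColor(w,cv2.COLOR_BGR2GRAY)
for r in range(200,322,3): print(r,"".join("#%*+=-:. "[min(8,int(v)//29)] for v in g[r,224:330]))
```

```text
[[55, 53, 54], [53, 52, 53], [54, 51, 53], [53, 52, 53], [53, 52, 54], [54, 51, 55]] [[24, 23, 24], [23, 23, 22], [22, 21, 22], [21, 19, 21], [24, 22, 22], [25, 22, 23]] [[242, 246, 249], [242, 247, 249], [241, 246, 249]]
[321.35839145   0.         276.13629632] (array([ 0.68253744, -0.31722628,  0.37521794]), array([-0.47672052,  0.00438439, -0.87904398]))
200 -----=********************++++++++==============================:               :-------------------------
203 ----==****++++++++==============================================:               .:------------------------
206 ---=++==============================================+++++++++++++++++-           .------------------------
209 ------:=============================++++++++++++++++++++++++++++++++++:          .:-----------------------
212 ------. .============+++++++++++++++++++++++++++++++++++++++++++++++++=           .-----------------------
215 -----=-..=========+++++++++++++++++++++++++++++++++++++++++++++++++++++-          .:----------------------
218 --------.:======++++++++++++++++++++++++++++++++++++++++++++++++===--:
[... 3110 characters left out ...]
==+%#######%*++++++++++++*########
305 ##%******+++++++++++*%######%=-=====++=======++*%####%%%%%**+======+=======*#####%#%**+++++++++++*****%%##
308 #%********+++++++++**%#%####%: :========++=====================++=========-=%######%**+++++++++*********%#
311 %*********+++++++++**%######%=::-==========+*%**++++==+++===============---*%######%***++++++++**********#
314 **********++++++++***%######+------=============+++++***+=============--==***######%***++++++++**********%
317 **********++++++++***%#####%=---------===========================-------+**+*%#####%****+++++++***********
320 +***%%%%%%%%%%%%%%%%%%%%%%%%%%%%%%%%%%%%%%%%%%%%%%%%%%%%%%%%%%%%%%%%%%%%%%%%%%%%%%%%%%%%%%%%%%%%%%%%%*****
```

Run:
```python
from h import *
def ony(c,u,v,y=-.3165):
    o,d=ray(c,u,v); return (o+d*(y-o[1])/d[1])[[0,2]].round(4)
s=np.load("pics/s5.npz");w=np.load("pics/w5.npz")
for u,v in [(391,245),(389.3,248),(387.5,251),(386,254),(376.3,266),(374.3,270),(371.3,274),(369.5,276.5)]: print(u,v,ony(s,u,v))
# does side camera agree with known: pen in stand earlier: tail (372,263.3), collar (368.4,289)
b=np.load("pics/side.npz"); print(ony(b,371.9,263.1),ony(b,368.5,288.5)); print(np.abs(b["rvec"]-s["rvec"]).max(),np.abs(b["tvec"]-s["tvec"]).max())
for dz in (.12,.13,.14,.15): o,d=ray(w,275,286); print(dz,(o+d*dz).round(4))
print(cv2.Rodrigues(w["rvec"])[0].round(3), w["mtx"].round(1))
```

```text
391 245 [0.5904 0.2084]
389.3 248 [0.5865 0.2   ]
387.5 251 [0.5822 0.1918]
386 254 [0.5789 0.1829]
376.3 266 [0.5527 0.1545]
374.3 270 [0.5481 0.1424]
371.3 274 [0.5401 0.1322]
369.5 276.5 [0.5353 0.1257]
[0.5361 0.1753] [0.5385 0.0763]
0.0 0.0
0.12 [ 0.6253 -0.3167  0.2697]
0.13 [ 0.6206 -0.3167  0.2609]
0.14 [ 0.6158 -0.3166  0.2522]
0.15 [ 0.611  -0.3166  0.2434]
[[-0.001 -1.    -0.001]
 [-0.966  0.001  0.259]
 [-0.259  0.001 -0.966]] [[321.4   0.  276.1]
 [  0.  321.4 209. ]
 [  0.    0.    1. ]]
```

The side and wrist cameras agree. The pen leans about 34°, having pivoted about the pads' upper edge, with its tip at (0.535, 0.126) and tail at (0.619, 0.252). I'll go back into the hole and lever it about 6° further.

```bash
python3 -m creep '[{"grip":1,"tx":0,"ty":0,"tz":0.02,"spin":0},{"grip":1,"tx":0,"ty":0,"tz":0.04,"spin":0},{"grip":1,"tx":-0.001,"ty":0,"tz":0.06,"spin":0},{"grip":1,"tx":-0.001,"ty":0,"tz":0.061,"spin":0},{"grip":1,"tx":-0.001,"ty":0,"tz":0.061,"spin":0}]' 35
python3 -m creep '[{"grip":1,"tx":0,"ty":0,"tz":0,"spin":0},{"grip":1,"tx":0.003,"ty":0,"tz":0.0025,"spin":0},{"grip":1,"tx":0.006,"ty":0,"tz":0.005,"spin":0},{"grip":1,"tx":0.009,"ty":0,"tz":0.0075,"spin":0},{"grip":1,"tx":0.012,"ty":0,"tz":0.009,"spin":0},{"grip":1,"tx":0.012,"ty":0,"tz":0.009,"spin":0}]' 12
python3 -m creep '[{"grip":1,"tx":0,"ty":0,"tz":0,"spin":0},{"grip":1,"tx":0,"ty":0,"tz":0,"spin":0},{"grip":1,"tx":0,"ty":0,"tz":-0.015,"spin":0},{"grip":1,"tx":0,"ty":0,"tz":-0.035,"spin":0},{"grip":1,"tx":0,"ty":0,"tz":-0.055,"spin":0},{"grip":1,"tx":0,"ty":0,"tz":-0.065,"spin":0},{"grip":1,"tx":0,"ty":0,"tz":-0.065,"spin":0},{"grip":1,"tx":0,"ty":0,"tz":-0.065,"spin":0}]' 45
python3 - <<'E'
from h import *
s=bot.state(); print(s["position"],s["t"])
w=cap("wrist","pics/w6.png");c=cap("side","pics/s6.png")
S=cv2.cvtColor(cv2.imread("pics/s6.png"),cv2.COLOR_BGR2GRAY)
for r in range(238,280,3): print(r,"".join("#%*+=-:. "[min(8,int(v)//29)] for v in S[r,360:415]))
g=cv2.cvtColor(cv2.imread("pics/w6.png"),cv2.COLOR_BGR2GRAY)
for r in range(240,318,5): print(r,"".join("#%*+=-:. "[min(8,int(v)//29)] for v in g[r,240:312]))
E
```

```text
t: 7.75
position: [0.6074, -0.3164, 0.1509]
tcp_rot: [1.0, -0.001, -0.002, -0.001]
force: [-1.7, -0.4, -0.9]
finger_gap: 0.0215
finger_force: 35.0
t: 8.35
position: [0.6207, -0.3166, 0.1428]
tcp_rot: [1.0, -0.0, -0.0, -0.0]
force: [-0.4, -0.3, -0.7]
finger_gap: 0.0217
finger_force: 12.0
t: 9.15
position: [0.6203, -0.3167, 0.2082]
tcp_rot: [1.0, -0.0, 0.0, 0.0]
force: [-0.1, -0.8, -0.3]
finger_gap: 0.021
finger_force: 45.0
[ 0.6202698  -0.31671063  0.20817651] 9.15
238 ***************************%###%==-:-======++++++++=.  
241 *******************************=-:....-==+++++++++=:   
244 ********++**++++++**********+-::....::-=*%++++++++: .:+
247 ------------==+***********+-:.....::-=*%%*+===++++*%%%%
250 -------=+****************%#*-...:--+*****+++*%###%##%%%
253 ---=+****************+=+%*-..::-=+***********%#####%%%%
256 -----+***********+++-:.....::-=*****************+*%%*++
259 --------=+*******+===::.:::-+*******************==-----
262 *******************+====+++************************=---
265 ***************+-::=+******************************=---
268 *************+-::-+********
[... 740 characters left out ...]
+++++++
275 +++++++++*%###*+=+%####################################%+=+%###*++++++++
280 ++++++++*%##*+=+*#######################################*==+%##%*+++++++
285 +++++++*%###*+==+%######################################%+==+###%*++++++
290 ++++++*%####%*===*####################################%+===+%####%*+++++
295 +++++**######%*+====+%##############################*+===+*#######%*++++
300 +++++*#######%-.++++=====+**%################%*+=====+++=:.*#######%*+++
305 ++++*%#######%+=+++++++++++====================++++++++=+++%#######%*+++
310 +++**%#######*++++++===+++++=+++++++++++++++++++++++==++++=+%######%**++
315 ++***%######%+++++++++==-----==++++++++++++=--::::--++++++=+*######%****
```

Run:
```python
from h import *
def ony(c,u,v,y=-.3165):
    o,d=ray(c,u,v); return (o+d*(y-o[1])/d[1])[[0,2]]
s=np.load("pics/s6.npz");w=np.load("pics/w6.npz")
P=np.array([ony(s,u,v) for u,v in [(394,244),(392,247),(390.3,250),(388.2,253),(377,265),(375.3,268),(373.3,271),(371,274)]]); print(P.round(4).tolist())
m=P.mean(0); v=np.linalg.svd(P-m)[2][0]; v*=np.sign(v[1]); print("theta side",np.degrees(np.arctan2(v[0],v[1])))
o,d=ray(w,276,282.5); o=o[[0,2]];d=d[[0,2]]
k=np.linalg.solve(np.c_[v,-d],o-m); T=m+v*k[0]; print("tail by intersect",T,"camdist",k[1],"tip",T-.152*v, "g",bot.state()["position"])
tip=P[-1]
# conic check: project disc for various thetas with tail centre on wrist ray, depth free, fit width/height
for th in (34,38,42,46):
  a=np.array([np.sin(np.radians(th)),0,np.cos(np.radians(th))]);n=np.array([a[2],0,-a[0]])
  for dist in (.13,.14):
    O,D=ray(w,276,282.5);c=O+D*dist
    q=proj(w,[c+.011*(np.cos(t)*n+np.sin(t)*np.array([0,1,0])) for t in np.linspace(0,6.28,40)])
    print(th,dist,c[[0,2]].round(4),np.ptp(q,axis=0).round(1), q.mean(0).round(1))
```

```text
[[0.6002, 0.2064], [0.5952, 0.1986], [0.5913, 0.1901], [0.5859, 0.1824], [0.5545, 0.1571], [0.5504, 0.1485], [0.5453, 0.1404], [0.539, 0.1329]]
theta side 41.719608603441614
tail by intersect [0.61156373 0.215906  ] camdist 0.1763747444697594 tip [0.51040988 0.10245161] g [ 0.61980955 -0.31644573  0.20663117]
34 0.13 [0.6332 0.2569] [55.8 56.8] [276.  282.2]
34 0.14 [0.6285 0.2481] [51.8 52.8] [276.  282.2]
38 0.13 [0.6332 0.2569] [55.8 56.3] [276.  282.3]
38 0.14 [0.6285 0.2481] [51.8 52.3] [276.  282.3]
42 0.13 [0.6332 0.2569] [55.8 55.5] [276.  282.4]
42 0.14 [0.6285 0.2481] [51.8 51.5] [276.  282.4]
46 0.13 [0.6332 0.2569] [55.8 54.4] [276.  282.5]
46 0.14 [0.6285 0.2481] [51.8 50.5] [276.  282.4]
```

Nose and barrel shading make this angle uncertain. I'll carry the pen high across to the articulator's left and spin it, so the scene camera sees the lean in profile against the table.

```bash
python3 -m creep '[{"grip":1,"tx":0,"ty":0,"tz":-0.04,"spin":0},{"grip":1,"tx":0,"ty":-0.01,"tz":-0.083,"spin":-8},{"grip":1,"tx":0,"ty":-0.05,"tz":-0.09,"spin":-16},{"grip":1,"tx":0,"ty":-0.1,"tz":-0.09,"spin":-24},{"grip":1,"tx":0,"ty":-0.15,"tz":-0.09,"spin":-32},{"grip":1,"tx":-0.01,"ty":-0.2,"tz":-0.09,"spin":-40},{"grip":1,"tx":-0.02,"ty":-0.25,"tz":-0.09,"spin":-48},{"grip":1,"tx":-0.03,"ty":-0.3,"tz":-0.09,"spin":-56},{"grip":1,"tx":-0.038,"ty":-0.35,"tz":-0.09,"spin":-64},{"grip":1,"tx":-0.038,"ty":-0.4,"tz":-0.09,"spin":-72}]'
python3 -m creep '[{"grip":1,"tx":0,"ty":0,"tz":0,"spin":-2},{"grip":1,"tx":0,"ty":0,"tz":0.03,"spin":-2},{"grip":1,"tx":0,"ty":0,"tz":0.06,"spin":-2},{"grip":1,"tx":0,"ty":0,"tz":0.09,"spin":-2},{"grip":1,"tx":0,"ty":0,"tz":0.128,"spin":-2},{"grip":1,"tx":0,"ty":0,"tz":0.128,"spin":-2},{"grip":1,"tx":0,"ty":0,"tz":0.128,"spin":-2},{"grip":1,"tx":0,"ty":0,"tz":0.128,"spin":-2}]'
python3 - <<'E'
from h import *
s=bot.state(); p=s["position"]; print(p,s["tcp_rot"],s["joint_positions"])
w=cap("wrist","pics/w7.png");c=cap("side","pics/s7.png");d=cap("scene","pics/sc7.png")
u=R.from_quat(s["tcp_rot"]).as_matrix()[:,0]; print(u)
for t in (36,40):
  tip=p+u*-.084+[0,0,-.078]; a=u*np.sin(np.radians(t))+[0,0,np.cos(np.radians(t))]
  print(t,proj(d,[tip,tip+.053*a,tip+.1*a,tip+.152*a]).round(1).tolist(),proj(c,[tip,tip+.053*a]).round(1).tolist())
g=cv2.cvtColor(cv2.imread("pics/sc7.png"),cv2.COLOR_BGR2GRAY)
q=proj(d,[p])[0].astype(int); print(q)
for r in range(q[1]-22,q[1]+45,2): print(r,"".join("#%*+=-:. "[min(8,int(v)//29)] for v in g[r,q[0]-60:q[0]+30]))
E
```

```text
t: 10.25
position: [0.5813, 0.0815, 0.2975]
tcp_rot: [0.808, 0.59, -0.001, -0.0]
force: [1.4, -0.1, -1.1]
finger_gap: 0.0214
finger_force: 45.0
t: 11.05
position: [0.5839, 0.0798, 0.1727]
tcp_rot: [0.799, 0.601, 0.002, 0.001]
force: [0.8, -0.1, -1.8]
finger_gap: 0.0212
finger_force: 45.0
[0.58390087 0.07976213 0.17269355] [0.79891412 0.60144209 0.00155512 0.00110913] [ 3.96013637e-02  1.86042249e-01  1.35846203e+00 -5.28546450e-05
  1.59326851e+00  3.19783771e-01]
[0.27652999 0.9610046  0.00115066]
36 [[261.6, 246.9], [271.6, 242.5], [280.9, 238.3], [292.0, 233.5]] [[307.1, 209.0], [304.2, 191.2]]
40 [[261.6, 246.9], [272.6, 243.2], [282.9, 239.7], [295.0, 235.6]] [[307.1, 209.0], [303.9, 191.2]]
[289 241]
219 ===-----------------==============================+++**%%%%%%%%%%**++**%%%%%**+++++++*****
221 ===----------==--------------=====================+****%%%%**%%%**+++*****%%*++++++++*****
223 =-----------========------:--=++===============+***%%%%%%%%%%%%%**++********+++++++*******
225 =---------===============---=++++=============+****%%%%%%%%%%%%%%*******+=++++++**********
227 
[... 2145 characters left out ...]
+=================++***************
273 ++***************+++===========================++*******+++==============+****************
275 *************+++================================++**********++++======++******************
277 ************++==================================++**+++*********++++=++*******************
279 ************++==========================================++++******************************
281 ***********++================================================++***************************
283 ***********+=====================================================++***********************
285 *********++====-==================================================++**********************
```

```bash
cat > fit.py <<'E'
from h import *
from scipy.optimize import least_squares
def fitpen(tag,g,rb,rn,tagc=(360,415),y=-.3165):
    S=cv2.cvtColor(cv2.imread(f"pics/{tag}.png"),cv2.COLOR_BGR2GRAY).astype(float); c=dict(np.load(f"pics/{tag}.npz"))
    def edge(r):
        row=S[r,tagc[0]:tagc[1]]; bgc=75
        pk=None
        for i in range(1,len(row)-6):
            if row[i]<112<=row[i+1] and row[i-3:i].max()<112 and row[i+1:i+5].max()>145: pk=i
        return None if pk is None else tagc[0]+pk+(112-row[pk])/(row[pk+1]-row[pk])
    E=[(r,edge(r),k) for k,rr in (("b",rb),("n",rn)) for r in rr]; E=[e for e in E if e[1]]
    o=ray(c,0,0)[0]
    def left(th,x0,row,k):
        a=np.array([np.sin(th),0,np.cos(th)]); tip=np.array([x0,y,0])+a*((TZ)/a[2])  # tip at z=TZ
        ss=np.linspace(.056,.13,60) if k=="b" else np.linspace(.0,.05,60)
        rad=np.full(60,.011) if k=="b" else .0035+ss/.05*.0025
        P=tip+ss[:,None]*a; n=np.cross(a,P-o); n/=np.linalg.norm(n,axis=1)[:,None]
        q=[proj(c,P+sg*n*rad[:,None]) for sg in (1,-1)]
        q=q[0] if q[0][:,0].mean()<q[1][:,0].mean() else q[1]
        i=np.argsort(q[:,1]); return np.interp(row,q[i,1],q[i,0])
    global TZ
    for TZ in g:
        r=least_squares(lambda p:[left(p[0],p[1],e[0],e[2])-e[1] for e in E],[.65,.46])
        a=np.array([np.sin(r.x[0]),np.cos(r.x[0])]); tip=np.array([r.x[1]+TZ*np.tan(r.x[0]),TZ])
        print(tag,TZ,np.degrees(r.x[0]).round(1),"tip",tip.round(4),"tail",(tip+.152*a).round(4),r.fun.round(2).tolist())
    print([(e[0],round(e[1],1),e[2]) for e in E])
E
python3 -c "
from fit import *
fitpen('s5',(.126,.13),range(242,250),range(264,271))
fitpen('s6',(.126,.13),range(241,250),range(264,271))"
```

```text
Traceback (most recent call last):
  File "fit.py", line 11, in fitpen
    E=[(r,edge(r),k) for k,rr in (("b",rb),("n",rn)) for r in rr]; E=[e for e in E if e[1]]
          ~~~~^^^
  File "fit.py", line 9, in edge
    if row[i]<112<=row[i+1] and row[i-3:i].max()<112 and row[i+1:i+5].max()>145: pk=i
                                ~~~~~~~~~~~~~~^^
ValueError: zero-size array to reduction operation maximum which has no identity
```

```bash
sed -i 's/range(1,len(row)-6)/range(4,len(row)-6)/; s/: pk=i$/ and pk is None: pk=i/' fit.py
python3 -c "
from fit import *
fitpen('s5',(.126,.13),range(242,250),range(264,271))
fitpen('s6',(.126,.13),range(241,250),range(264,271))"
```

```text
s5 0.126 12.0 tip [0.5765 0.126 ] tail [0.6081 0.2747] [0.05, 0.41, 0.73, 0.97, 1.23, 1.64, 1.84, 1.64, -24.92, -25.22, 7.43, 7.6, 7.94, 8.35, 8.95]
s5 0.13 12.6 tip [0.5762 0.13  ] tail [0.6093 0.2784] [-0.02, 0.32, 0.63, 0.86, 1.12, 1.52, 1.71, 1.5, -25.11, -25.42, 7.22, 7.39, 7.72, 8.39, 9.03]
[(242, np.float64(388.0), 'b'), (243, np.float64(387.3), 'b'), (244, np.float64(386.6), 'b'), (245, np.float64(386.0), 'b'), (246, np.float64(385.4), 'b'), (247, np.float64(384.6), 'b'), (248, np.float64(384.0), 'b'), (249, np.float64(383.8), 'b'), (264, np.float64(407.6), 'n'), (265, np.float64(407.6), 'n'), (266, np.float64(374.7), 'n'), (267, np.float64(374.2), 'n'), (268, np.float64(373.5), 'n'), (269, np.float64(372.8), 'n'), (270, np.float64(372.2), 'n')]
s6 0.126 21.4 tip [0.565 0.126] tail [0.6204 0.2675] [-1.36, -0.88, -0.61, -0.23, 0.02, 0.25, 0.26, -0.28, -1.76, 4.93, 5.28, 5.45, 5.6, 5.82, 6.15, -28.85]
s6 0.13 19.3 tip [0.57 0.13] tail [0.6202 0.2735] [-1.34, -0.83, -0.54, -0.13, 0.15, 0.41, 0.44, -0.07, -1.52, 5.71, 6.08, 6.28, 6.46, 6.71, 7.07, -27.51]
[(241, np.float64(390.8), 'b'), (242, np.float64(389.8), 'b'), (243, np.float64(389.0), 'b'), (244, np.float64(388.1), 'b'), (245, np.float64(387.4), 'b'), (246, np.float64(386.6), 'b'), (247, np.float64(386.1), 'b'), (248, np.float64(386.2), 'b'), (249, np.float64(387.1), 'b'), (264, np.float64(375.7), 'n'), (265, np.float64(374.9), 'n'), (266, np.float64(374.3), 'n'), (267, np.float64(373.7), 'n'), (268, np.float64(373.1), 'n'), (269, np.float64(372.3), 'n'), (270, np.float64(406.8), 'n')]
```

Outliers from mis-detected edges spoil this. I'll restrict the rows to the clean ones.

```bash
python3 -c "
from fit import *
fitpen('s5',(.126,),range(242,249),range(266,271))
fitpen('s6',(.125,.13),range(241,247),range(264,270))" | grep -v '^\['
python3 - <<'E'
from h import *
# tail ellipse in wrist images: ring outer boundary / black disc moments
for t in ("w5","w6","w7"):
  g=cv2.cvtColor(cv2.imread(f"pics/{t}.png"),cv2.COLOR_BGR2GRAY)
  m=np.zeros_like(g); m[258:312,254:300]=(g[258:312,254:300]<60)*255
  n,l,st,ce=cv2.connectedComponentsWithStats(m,connectivity=4); i=l[283,276]; cn=cv2.findContours((l==i).astype(np.uint8),cv2.RETR_EXTERNAL,2)[0][0]
  print(t,st[i],ce[i].round(1),cv2.fitEllipse(cv2.convexHull(cn)))
E
```

```text
s5 0.126 34.0 tip [0.5377 0.126 ] tail [0.6227 0.252 ] [-0.01, 0.04, 0.05, -0.01, -0.05, 0.05, -0.06, 0.02, -0.1, -0.06, 0.05, 0.09]
s6 0.125 40.4 tip [0.5314 0.125 ] tail [0.6299 0.2407] [-0.24, -0.02, -0.01, 0.11, 0.1, 0.07, 0.01, 0.11, 0.03, -0.07, -0.1, -0.02]
s6 0.13 40.9 tip [0.5346 0.13  ] tail [0.6341 0.2449] [-0.22, -0.01, -0.01, 0.11, 0.09, 0.05, 0.03, 0.12, 0.04, -0.07, -0.11, -0.03]
w5 [ 256  265   41   42 1297] [276.1 285.1] ((276.029052734375, 285.1787414550781), (40.0618896484375, 41.02162170410156), 179.8005828857422)
w6 [ 256  262   41   41 1279] [276.1 282.1] ((276.07708740234375, 282.0825500488281), (40.0718879699707, 40.49580764770508), 0.28389260172843933)
w7 [ 257  262   40   41 1273] [276.1 282.1] ((276.0624084472656, 282.1727294921875), (39.890865325927734, 40.58422088623047), 7.804309844970703)
```

Run:
```python
from h import *
s=np.load("pics/s7.npz")
p=[.5443,-.0916,np.radians(-105.99)]
def W(q): q=np.array(q)/1e3; c,S=np.cos(p[2]),np.sin(p[2]); return np.array([p[0]+c*q[0]-S*q[1],p[1]+S*q[0]+c*q[1],q[2]])
print("side pred pin top/foot",proj(s,[W((0,78,159)),W((0,78,24))]).round(1).tolist())
S=cv2.cvtColor(cv2.imread("pics/s7.png"),cv2.COLOR_BGR2GRAY)
ch="@#%W*o+=~-:,. "
for r in range(176,226,2): print(r,"".join(ch[min(13,int(v)//18)] for v in S[r,270:350]))
print()
D=cv2.cvtColor(cv2.imread("pics/sc7.png"),cv2.COLOR_BGR2GRAY)
for r in range(226,262): print(r,"".join(ch[min(13,int(v)//12)] for v in D[r,240:300]))
```

```text
side pred pin top/foot [[348.1, 207.5], [344.6, 241.5]]
176 ====================++**+++*W=-:,,:~oWWWW*o=================================+ooo
178 ================++*WWWWWW*oWW+~-:::-+WWWWWW*o=================================+o
180 ===========++*WWWWWWWWWWWWWWW*=-:,::~oWWWWWWW*o=================================
182 =======++*WWWWWWWWWWWWWWWWWWW*=-~oW+~oWWWWWWWWW*o+==============================
184 ==+++*WWWWWWWWWWWWW*o++*WWWWWWo~~o%o~+*WWWWWWWWWWWW+============================
186 *WWWWWWWWWWWWW*o+=======+*WWWW*=-+**~=oWWWWWWWWWWWWWWWWWo=======================
188 WWWWWWWWWW*o+========++++*WWWW*=-::::~oWWWWWWWWWWWWWWWWWWo+=====================
190 WWWWWooo+===========oWWWWWWWWWWo~::,:-+*WWWWWWWWWWWWWWWWWW*+====================
192 ooo==================*WWWWWWWWW*o+==+++o*WWWWWWWWWWWWWWWWWW*+===+==========+==+=
194 ======+++*WWW*+=+++++*WWWWWWWWW**ooo**WWWWWWWWWWWooo*WWWWWWWW+==================
196 =====+*WWWWWWWWWWWWWWWWWWWWWWWWWWW*+==*WWWWWWo==++++*WWWWWWWWW+=================
198 ======+*WWWWWWWWWWWWWWWWWWWWWWWWWWW=-~oWWWWWWW****WWWWWWWWWWW*+=========+=======
200 *o+====oWWWWWWWWWWWW
[... 2721 characters left out ...]
++=~-~~~~~~=++++===~-:::::--~~~~===+++ooooo=-:,,,,
252 ~-~~=+o**o++=-::::::-~=+++++==-:,,,,:::---~~~====+++=~-:,,,,
253 ~~~==o**o+++~:,,,,,:-==+++++==~:,,,,,,:::::--~~~=====~-:,,,,
254 ~~~=+o**o++=~:,,,,,,-~~=+===~-::,,,,,,,,,,,:::---~~~~~:,,,,,
255 ~~==o**oo++=~-:,,,,,::--~~~-::,,,,,,,,,,,,,,,,::::----:,,,,,
256 ~~=+o**o++++=~-:::,,,,,::::,,,,,,,,,,,,,,,,,,,,,,:::::,,,,,,
257 ===+***o++++===~~--:,,,,,,,,,,,,,,,,,,,,,,,,,,,,,,,,,,,,,,,,
258 ==+o**o+++++==+===~:,,,,,,,,,,,,,,,,,,,,,,,,,,,,,,,,,,,,,,,,
259 ++o***o++=+=++++==~:,,,,,,,,,,,,,,,,,,,,,,,,,,,,,,,,,,,,,,,,
260 o****o++++++++++==-,,,,,,,,,,,,,,,,,,,,,,,,,,,,,,,,,,,,,,,,,
261 ****o+++++++++++=~:,,,,,,,,,,,,,,,,,,,,,,,,,,,,,,,,,,,,,,,,,
```

Run:
```python
from h import *
s=np.load("pics/s7.npz"); p=np.array([.5839,.0798,.1727]); u=np.array([.2765,.961,0])
for X,Z in [(-.084,-.078),(-.089,-.0775),(-.0905,-.0757),(-.087,-.081),(-.087,-.075)]: print(X,Z,proj(s,[p+u*X+[0,0,Z]])[0].round(1))
S=cv2.cvtColor(cv2.imread("pics/s7.png"),cv2.COLOR_BGR2GRAY)
ch="@#%W*o+=~-:,. "
for r in range(200,252,1): print(r,"".join(ch[min(13,int(v)//18)] for v in S[r,325:372]), r, S[r,304:314].tolist() if r<218 else "")
```

```text
-0.084 -0.078 [307.1 209. ]
-0.089 -0.0775 [307.6 210. ]
-0.0905 -0.0757 [307.8 209.9]
-0.087 -0.081 [307.4 210.4]
-0.087 -0.075 [307.4 208.9]
200 ==ooo+=========++=======+=============+o+=-:::, 200 [69, 113, 161, 168, 107, 71, 66, 64, 67, 67]
201 ==========================+===========o+++===~~ 201 [64, 90, 154, 182, 126, 77, 69, 62, 63, 62]
202 ===========================+==========+++====== 202 [63, 75, 149, 181, 138, 88, 65, 61, 64, 70]
203 ==========+================+=======~=========== 203 [59, 72, 141, 180, 160, 108, 74, 67, 90, 95]
204 =====+==============================+=========~ 204 [66, 70, 125, 177, 179, 145, 109, 100, 127, 134]
205 =======+==========++===============+++=~~~~===~ 205 [64, 67, 95, 177, 192, 148, 134, 131, 136, 131]
206 =+==========+=====++===============oo===~~~~~~~ 206 [65, 63, 84, 179, 197, 152, 131, 132, 132, 132]
207 =====================+=~~~=========oo====~~~~~~ 207 [63, 62, 78, 167, 203, 157, 128, 130, 129, 128]
208 ===================================oo+=====~~~~ 208 [67, 61, 71, 147, 194, 168, 141, 131, 131, 131]
209 =======================++++===
[... 2103 characters left out ...]
============ 239 
240 o+ooooo*WWWWW**WW***o+****+==================== 240 
241 +=oooooWWWW*ooo****Woo*W**+==================== 241 
242 ++oooo*WWW*o===+****o***W*+==================== 242 
243 oooooo*%WWo=~=~=*W******W*+==================== 243 
244 oo*o***%%o=~~~~~+*WW**W*Wo+==================== 244 
245 ooo+o**%%+~~=~~~~+**WWW*o====================== 245 
246 *=~=o**%#*=~~~~~~~=+ooo+=~~==================== 246 
247 ~:-+o*W%#*=~~~~~~~~~~~~=====+================== 247 
248 ::=oo*W#@%=~~~~~~~~====+oo*++================== 248 
249 ~+o**W#@#W=~~~====++o****WW+=================== 249 
250 +oo*W%###*===++o****WW*oooo==================== 250 
251 +oo*%###Wooo****WWW*oo+======================== 251
```

The measurements settle well. The lean is 40.5°, and the tip relative to the TCP is (−90.0, −78.5) mm in tool x and vertical. The focus is therefore at (−97.8, −87.6) mm. Now I'll work out the approach and sweep rows.

```bash
cat > plan.py <<'E'
from h import *
D=.0978
def foc(s):
    return np.array([0,s]) if s<=.034 else np.array([0,.034])+(s-.034)*np.array([-.668,.744])
phi=lambda s:41.9*np.clip((s-.022)/.024,0,1)
def pose(s): f=np.radians(phi(s)); return foc(s)+D*np.array([np.cos(f),np.sin(f)]),phi(s)
S=[-.002+.0015*i for i in range(49)]
for k in range(0,48,10):
    p0,f0=pose(S[k]); r=R.from_euler('z',-f0,degrees=True).as_matrix()[:2,:2]
    print(k,[tuple(np.r_[r@(pose(s)[0]-p0)*1e3,pose(s)[1]-f0].round(1).tolist()) for s in S[k+1:k+11]])
E
python3 - <<'E'
import plan
from h import *
s=bot.state(); p=s["position"]; M=R.from_quat(s["tcp_rot"]).as_matrix(); print(p,np.degrees(np.arctan2(M[1,0],M[0,0])))
for t in ([.558,.0687,.1416],[.5508,.0437,.1116]): print((M.T@(np.array(t)-p)*1e3).round(1))
E
```

```text
0 [(0.0, 1.5, 0.0), (0.0, 3.0, 0.0), (0.0, 4.5, 0.0), (0.0, 6.0, 0.0), (0.0, 7.5, 0.0), (0.0, 9.0, 0.0), (0.0, 10.5, 0.0), (0.0, 12.0, 0.0), (0.0, 13.5, 0.0), (0.0, 15.0, 0.0)]
10 [(0.0, 1.5, 0.0), (0.0, 3.0, 0.0), (0.0, 4.5, 0.0), (0.0, 6.0, 0.0), (0.0, 7.5, 0.0), (0.0, 9.0, 0.0), (-0.1, 15.0, 2.6), (-0.4, 20.9, 5.2), (-0.9, 26.9, 7.9), (-1.6, 32.8, 10.5)]
20 [(0.2, 5.9, 2.6), (0.1, 11.9, 5.2), (-0.1, 17.8, 7.9), (-0.5, 23.7, 10.5), (-2.2, 29.3, 13.1), (-4.1, 34.9, 15.7), (-6.2, 40.5, 18.3), (-8.5, 46.0, 21.0), (-11.0, 51.4, 23.6), (-13.6, 56.7, 26.2)]
30 [(-0.2, 6.0, 2.6), (-0.7, 11.9, 5.2), (-0.8, 13.4, 5.2), (-1.0, 14.9, 5.2), (-1.1, 16.4, 5.2), (-1.2, 17.9, 5.2), (-1.4, 19.4, 5.2), (-1.5, 20.9, 5.2), (-1.6, 22.4, 5.2), (-1.8, 23.9, 5.2)]
40 [(-0.0, 1.5, 0.0), (-0.0, 3.0, 0.0), (-0.0, 4.5, 0.0), (-0.0, 6.0, 0.0), (-0.0, 7.5, 0.0), (-0.0, 9.0, 0.0), (-0.0, 10.5, 0.0), (-0.0, 12.0, 0.0)]
[0.58397065 0.07975609 0.17296406] 73.94906631266537
[-17.8 -22.   31.2]
[-43.9 -22.2  61.2]
```

```bash
python3 -m creep '[{"grip":1,"tx":-0.006,"ty":-0.008,"tz":0.01,"spin":0},{"grip":1,"tx":-0.012,"ty":-0.016,"tz":0.02,"spin":0},{"grip":1,"tx":-0.018,"ty":-0.022,"tz":0.031,"spin":0},{"grip":1,"tx":-0.025,"ty":-0.022,"tz":0.039,"spin":0},{"grip":1,"tx":-0.031,"ty":-0.022,"tz":0.046,"spin":0},{"grip":1,"tx":-0.037,"ty":-0.022,"tz":0.053,"spin":0},{"grip":1,"tx":-0.041,"ty":-0.022,"tz":0.058,"spin":0},{"grip":1,"tx":-0.044,"ty":-0.022,"tz":0.061,"spin":0},{"grip":1,"tx":-0.044,"ty":-0.022,"tz":0.061,"spin":0},{"grip":1,"tx":-0.044,"ty":-0.022,"tz":0.061,"spin":0}]'
python3 - <<'E'
from h import *
s=bot.state(); p=s["position"]; M=R.from_quat(s["tcp_rot"]).as_matrix(); print(p,((np.array([.5508,.0437,.1116])-p)@M*1e3).round(1),s["force"])
w=cap("wrist","pics/w8.png"); g=cv2.cvtColor(cv2.imread("pics/w8.png"),cv2.COLOR_BGR2GRAY)
m=np.zeros_like(g); m[255:312,254:300]=(g[255:312,254:300]<60)*255
n,l,st,ce=cv2.connectedComponentsWithStats(m,connectivity=4); i=l[283,276]; print(st[i],ce[i])
# relevant: seam points / plate corner location in this view
p=[.5443,-.0916,np.radians(-105.99)]
def W(q): q=np.array(q)/1e3; c,S=np.cos(p[2]),np.sin(p[2]); return np.array([p[0]+c*q[0]-S*q[1],p[1]+S*q[0]+c*q[1],q[2]])
print(proj(w,[W(q) for q in [(-69,-64,122),(-43,8.4,122),(-43,-38,122),(-43,8.4,24),(-15.3,39.3,24),(-34,5,24),(0,78,159)]]).round(0).tolist())
E
```

```text
t: 12.2
position: [0.5496, 0.0435, 0.1095]
tcp_rot: [0.799, 0.601, 0.0, 0.0]
force: [0.1, 0.8, -1.1]
finger_gap: 0.0208
finger_force: 45.0
[0.54961905 0.04349956 0.10946598] [ 0.5  1.1 -2.1] [ 0.05724714  0.79507546 -1.05010567]
[ 256  262   41   41 1264] [276.01582278 282.17484177]
[[221.0, 373.0], [347.0, 410.0], [267.0, 410.0], [323.0, 314.0], [356.0, 341.0], [319.0, 323.0], [495.0, 541.0]]
```

It sits 2 mm low with no contact. I'll correct that, then sweep at 1.5 mm per row.

```bash
python3 -m creep '[{"grip":1,"tx":0.0005,"ty":0,"tz":-0.001,"spin":0},{"grip":1,"tx":0.0005,"ty":0.001,"tz":-0.002,"spin":0},{"grip":1,"tx":0.0005,"ty":0.001,"tz":-0.002,"spin":0},{"grip":1,"tx":0.0005,"ty":0.001,"tz":-0.002,"spin":0}]'
python3 -m creep '[{"grip":1,"tx":0,"ty":0.0015,"tz":0,"spin":0},{"grip":1,"tx":0,"ty":0.003,"tz":0,"spin":0},{"grip":1,"tx":0,"ty":0.0045,"tz":0,"spin":0},{"grip":1,"tx":0,"ty":0.006,"tz":0,"spin":0},{"grip":1,"tx":0,"ty":0.0075,"tz":0,"spin":0},{"grip":1,"tx":0,"ty":0.009,"tz":0,"spin":0},{"grip":1,"tx":0,"ty":0.0105,"tz":0,"spin":0},{"grip":1,"tx":0,"ty":0.012,"tz":0,"spin":0},{"grip":1,"tx":0,"ty":0.0135,"tz":0,"spin":0},{"grip":1,"tx":0,"ty":0.015,"tz":0,"spin":0}]'
python3 -m creep '[{"grip":1,"tx":0,"ty":0.0015,"tz":0,"spin":0},{"grip":1,"tx":0,"ty":0.003,"tz":0,"spin":0},{"grip":1,"tx":0,"ty":0.0045,"tz":0,"spin":0},{"grip":1,"tx":0,"ty":0.006,"tz":0,"spin":0},{"grip":1,"tx":0,"ty":0.0075,"tz":0,"spin":0},{"grip":1,"tx":0,"ty":0.009,"tz":0,"spin":0},{"grip":1,"tx":-0.0001,"ty":0.015,"tz":0,"spin":2.6},{"grip":1,"tx":-0.0004,"ty":0.0209,"tz":0,"spin":5.2},{"grip":1,"tx":-0.0009,"ty":0.0269,"tz":0,"spin":7.9},{"grip":1,"tx":-0.0016,"ty":0.0328,"tz":0,"spin":10.5}]'
python3 -m creep '[{"grip":1,"tx":0.0002,"ty":0.0059,"tz":0,"spin":2.6},{"grip":1,"tx":0.0001,"ty":0.0119,"tz":0,"spin":5.2},{"grip":1,"tx":-0.0001,"ty":0.0178,"tz":0,"spin":7.9},{"grip":1,"tx":-0.0005,"ty":0.0237,"tz":0,"spin":10.5},{"grip":1,"tx":-0.0022,"ty":0.0293,"tz":0,"spin":13.1},{"grip":1,"tx":-0.0041,"ty":0.0349,"tz":0,"spin":15.7},{"grip":1,"tx":-0.0062,"ty":0.0405,"tz":0,"spin":18.3},{"grip":1,"tx":-0.0085,"ty":0.046,"tz":0,"spin":21.0},{"grip":1,"tx":-0.011,"ty":0.0514,"tz":0,"spin":23.6},{"grip":1,"tx":-0.0136,"ty":0.0567,"tz":0,"spin":26.2}]'
python3 -m creep '[{"grip":1,"tx":-0.0002,"ty":0.006,"tz":0,"spin":2.6},{"grip":1,"tx":-0.0007,"ty":0.0119,"tz":0,"spin":5.2},{"grip":1,"tx":-0.0008,"ty":0.0134,"tz":0,"spin":5.2},{"grip":1,"tx":-0.001,"ty":0.0149,"tz":0,"spin":5.2},{"grip":1,"tx":-0.0011,"ty":0.0164,"tz":0,"spin":5.2},{"grip":1,"tx":-0.0012,"ty":0.0179,"tz":0,"spin":5.2},{"grip":1,"tx":-0.0014,"ty":0.0194,"tz":0,"spin":5.2},{"grip":1,"tx":-0.0015,"ty":0.0209,"tz":0,"spin":5.2},{"grip":1,"tx":-0.0016,"ty":0.0224,"tz":0,"spin":5.2},{"grip":1,"tx":-0.0018,"ty":0.0239,"tz":0,"spin":5.2}]'
python3 -m creep '[{"grip":1,"tx":0,"ty":0.0015,"tz":0,"spin":0},{"grip":1,"tx":0,"ty":0.003,"tz":0,"spin":0},{"grip":1,"tx":0,"ty":0.0045,"tz":0,"spin":0},{"grip":1,"tx":0,"ty":0.006,"tz":0,"spin":0},{"grip":1,"tx":0,"ty":0.0075,"tz":0,"spin":0},{"grip":1,"tx":0,"ty":0.009,"tz":0,"spin":0},{"grip":1,"tx":0,"ty":0.0105,"tz":0,"spin":0},{"grip":1,"tx":0,"ty":0.012,"tz":0,"spin":0},{"grip":1,"tx":0,"ty":0.012,"tz":0,"spin":0}]'
python3 - <<'E'
from h import *
s=bot.state(); p=s["position"]; M=R.from_quat(s["tcp_rot"]).as_matrix(); f=p-M[:,0]*.0978-[0,0,.0876]; print("focus",f,"yaw",np.degrees(np.arctan2(M[1,0],M[0,0])))
E
```

```text
t: 12.65
position: [0.5506, 0.0438, 0.1114]
tcp_rot: [0.799, 0.602, 0.0, 0.0]
force: [-0.8, -0.3, -0.7]
finger_gap: 0.0206
finger_force: 45.0
t: 13.65
position: [0.565, 0.0395, 0.1113]
tcp_rot: [0.799, 0.601, -0.0, 0.0]
force: [-0.2, -0.4, -0.8]
finger_gap: 0.0214
finger_force: 45.0
t: 14.65
position: [0.5963, 0.0289, 0.1113]
tcp_rot: [0.851, 0.525, -0.0, 0.0]
force: [0.4, 0.3, -0.8]
finger_gap: 0.0212
finger_force: 45.0
t: 15.65
position: [0.6408, -0.0088, 0.1111]
tcp_rot: [0.948, 0.318, -0.0, 0.0]
force: [0.0, 0.0, -0.8]
finger_gap: 0.0215
finger_force: 45.0
t: 16.65
position: [0.6537, -0.0287, 0.1113]
tcp_rot: [0.961, 0.276, -0.0, 0.0]
force: [-0.1, 0.0, -0.8]
finger_gap: 0.0214
finger_force: 45.0
t: 17.55
position: [0.6601, -0.039, 0.1113]
tcp_rot: [0.961, 0.276, 0.0, 0.0]
force: [0.8, -0.5, -0.6]
finger_gap: 0.0213
finger_force: 45.0
focus [ 0.57719237 -0.09092325  0.02365652] yaw 32.039490025264044
```

The sweep is done. The computed focus ended at (0.5772, −0.0909), within 1 mm of plan, with no contact forces. Now I'll retreat along the pen axis, rise, and return over the stand.

```bash
python3 -m creep '[{"grip":1,"tx":0.013,"ty":0,"tz":-0.015,"spin":0},{"grip":1,"tx":0.026,"ty":0,"tz":-0.03,"spin":0},{"grip":1,"tx":0.039,"ty":0,"tz":-0.045,"spin":0},{"grip":1,"tx":0.045,"ty":0,"tz":-0.075,"spin":0},{"grip":1,"tx":0.045,"ty":0,"tz":-0.11,"spin":8},{"grip":1,"tx":0.045,"ty":0,"tz":-0.15,"spin":16},{"grip":1,"tx":0.045,"ty":0,"tz":-0.19,"spin":24},{"grip":1,"tx":0.045,"ty":0,"tz":-0.19,"spin":32},{"grip":1,"tx":0.045,"ty":0,"tz":-0.19,"spin":32},{"grip":1,"tx":0.045,"ty":0,"tz":-0.19,"spin":32}]'
python3 - <<'E'
from h import *
s=bot.state(); p=s["position"]; M=R.from_quat(s["tcp_rot"]).as_matrix(); print(p,np.degrees(np.arctan2(M[1,0],M[0,0])),((np.array([.618,-.3166,.25])-p)@M*1e3).round(1))
E
```

```text
t: 18.55
position: [0.6979, -0.0149, 0.3]
tcp_rot: [1.0, 0.002, -0.001, -0.0]
force: [0.0, -0.0, -2.1]
finger_gap: 0.0209
finger_force: 45.0
[ 0.69787477 -0.01488699  0.29997237] 0.2178847964129579 [-80.9 301.4  50.1]
```

```bash
python3 -m creep '[{"grip":1,"tx":-0.01,"ty":0.045,"tz":0,"spin":0},{"grip":1,"tx":-0.02,"ty":0.09,"tz":0,"spin":0},{"grip":1,"tx":-0.03,"ty":0.135,"tz":0,"spin":0},{"grip":1,"tx":-0.045,"ty":0.18,"tz":0,"spin":0},{"grip":1,"tx":-0.06,"ty":0.225,"tz":0,"spin":0.2},{"grip":1,"tx":-0.07,"ty":0.265,"tz":0,"spin":0.2},{"grip":1,"tx":-0.081,"ty":0.3015,"tz":0.03,"spin":0.2},{"grip":1,"tx":-0.081,"ty":0.3015,"tz":0.07,"spin":0.2},{"grip":1,"tx":-0.081,"ty":0.3015,"tz":0.092,"spin":0.2},{"grip":1,"tx":-0.081,"ty":0.3015,"tz":0.092,"spin":0.2}]'
python3 - <<'E'
from h import *
for i in range(3): w=cap("wrist","pics/w9.png")
cap("side","pics/s9.png")
s=bot.state(); print(s["position"])
g=cv2.cvtColor(cv2.imread("pics/w9.png"),cv2.COLOR_BGR2GRAY)
m=np.zeros_like(g); m[255:312,254:300]=(g[255:312,254:300]<60)*255
n,l,st,ce=cv2.connectedComponentsWithStats(m,connectivity=4); i=l[283,276]; print(st[i],ce[i])
import fit; fit.fitpen('s9',(.13,),range(241,247),range(264,270))
E
```

```text
t: 19.55
position: [0.6144, -0.3154, 0.201]
tcp_rot: [1.0, -0.001, -0.006, -0.004]
force: [-0.5, -0.2, -0.9]
finger_gap: 0.0216
finger_force: 45.0
[ 0.61819513 -0.31651151  0.21134781]
[ 256  262   41   41 1279] [276.10007819 282.05473026]
s9 0.13 40.5 tip [0.5309 0.13  ] tail [0.6295 0.2456] [-0.09, -0.14, 0.08, 0.07, 0.08, 0.06, -0.17, -0.06, 0.01, 0.09, 0.0, 0.07]
[(241, np.float64(389.8), 'b'), (242, np.float64(389.0), 'b'), (243, np.float64(388.0), 'b'), (244, np.float64(387.3), 'b'), (245, np.float64(386.5), 'b'), (246, np.float64(385.7), 'b'), (264, np.float64(375.1), 'n'), (265, np.float64(374.3), 'n'), (266, np.float64(373.5), 'n'), (267, np.float64(372.8), 'n'), (268, np.float64(372.1), 'n'), (269, np.float64(371.4), 'n')]
```

The pen hasn't slipped (still 40.5°). Entering the hole, then straightening along the arc with a light grip.

```bash
python3 -m creep '[{"grip":1,"tx":0,"ty":0,"tz":0.02,"spin":0},{"grip":1,"tx":0,"ty":0,"tz":0.04,"spin":0},{"grip":1,"tx":0,"ty":0,"tz":0.055,"spin":0},{"grip":1,"tx":0,"ty":0,"tz":0.062,"spin":0},{"grip":1,"tx":0,"ty":0,"tz":0.068,"spin":0},{"grip":1,"tx":0,"ty":0,"tz":0.068,"spin":0},{"grip":1,"tx":0,"ty":0,"tz":0.068,"spin":0}]'
python3 -m creep '[{"grip":1,"tx":0,"ty":0,"tz":0,"spin":0},{"grip":1,"tx":-0.006,"ty":0,"tz":-0.003,"spin":0},{"grip":1,"tx":-0.013,"ty":0,"tz":-0.008,"spin":0},{"grip":1,"tx":-0.0205,"ty":0,"tz":-0.0132,"spin":0},{"grip":1,"tx":-0.03,"ty":0,"tz":-0.018,"spin":0},{"grip":1,"tx":-0.04,"ty":0,"tz":-0.0224,"spin":0},{"grip":1,"tx":-0.04,"ty":0,"tz":-0.0224,"spin":0},{"grip":1,"tx":-0.04,"ty":0,"tz":-0.0224,"spin":0}]' 10
python3 - <<'E'
from h import *
w=cap("wrist","pics/w10.png"); cap("side","pics/s10.png")
s=bot.state(); print(s["position"],s["force"])
g=cv2.cvtColor(cv2.imread("pics/w10.png"),cv2.COLOR_BGR2GRAY)
for r in range(240,318,6): print(r,"".join("#%*+=-:. "[min(8,int(v)//29)] for v in g[r,240:312]))
S=cv2.cvtColor(cv2.imread("pics/s10.png"),cv2.COLOR_BGR2GRAY)
for r in range(240,300,3): print(r,"".join("#%*+=-:. "[min(8,int(v)//29)] for v in S[r,345:405]))
E
```

```text
t: 20.45
position: [0.6178, -0.3167, 0.1423]
tcp_rot: [1.0, -0.001, 0.001, 0.0]
force: [-0.0, -0.1, -1.5]
finger_gap: 0.0215
finger_force: 45.0
t: 21.25
position: [0.5768, -0.3166, 0.164]
tcp_rot: [1.0, -0.002, -0.0, 0.0]
force: [-0.1, 0.1, -0.7]
finger_gap: 0.0214
finger_force: 10.0
[ 0.57700929 -0.31636992  0.16310191] [-0.01185231 -0.00294748 -0.90106254]
240      .-++++++++***=-========================:          :--+++++++=-.    
246 ++++++++++++++*##%+-===========================.       +##%+++++++++++++
252 +++++++++++++*###%+-======+*********+*******+-.        +###%++++++++++++
258 ++++++++++++*#####*+***++++++++**********++*+=-----==--%####%*++++++++++
264 +++++++++++*######%++++************************+=-----=%#####%*+++++++++
270 +++++++++*%######*+**++===-==++***%%%###%*+========+===+######%*++++++++
276 ++++++++*%#####%+====+%####%%######%%%%%#%%%#%#%##%+====+*#####%*+++++++
282 +++++++*%####*====*##%%%%#%%##%%#%%#%%#%#%%#%#%%%%%#%##%+==+%###%*++++++
288 ++++++*%###%+===%##%#%#%%##%##%##%%%%#%%##%##%#%%%#%#%##*===+%###%*+++++
294 +++++*%#####%+=-=%##%%%#%##%%%%%%%%%#%%#%#
[... 861 characters left out ...]
*******************+=-::::--=+++==++++***=----=---
270 ****************************%%*=:::--+**************=---=---
273 ************************++++%+-::--=+****************====--=
276 ********************+=+++=-::::--=+******************==--==-
279 ------------------..  :=++==---==+++=++**********=---==--=-=
282 --------------..     -=+++++++=+++:.  :===+*********=--=-=--
285 ----------:.    ..   :=--=++=+=+=.  .     :===++++**=----=-=
288 ------:..     .   .---::-=+====-..  ..   ..-==-=---=+*******
291 --=-=-..    .     .--::=++-.  .    ....:======-==+**********
294 ------==--..    ....         .    .:========+***************
297 -=---========:... . ..   ...  ..-==++======++*************++
```

The pen is now at about 20° and straightening as planned. Continuing to upright.

```bash
python3 -m creep '[{"grip":1,"tx":-0.007,"ty":0,"tz":-0.002,"spin":0},{"grip":1,"tx":-0.014,"ty":0,"tz":-0.004,"spin":0},{"grip":1,"tx":-0.021,"ty":0,"tz":-0.0056,"spin":0},{"grip":1,"tx":-0.028,"ty":0,"tz":-0.0066,"spin":0},{"grip":1,"tx":-0.035,"ty":0,"tz":-0.0072,"spin":0},{"grip":1,"tx":-0.042,"ty":0,"tz":-0.0075,"spin":0},{"grip":1,"tx":-0.042,"ty":0,"tz":-0.0075,"spin":0}]' 10
python3 - <<'E'
from h import *
w=cap("wrist","pics/w11.png"); c=cap("side","pics/s11.png")
s=bot.state(); print(s["position"],s["force"],s["finger_gap"])
p=s["position"]
for dx in (-.01,0): print(dx,proj(c,[[p[0]+dx,p[1],z] for z in (.065,.116,.121,.16,.215)]).round(1).tolist(),proj(w,[[p[0]+dx,p[1],.065+.15]]).round(0).tolist())
g=cv2.cvtColor(cv2.imread("pics/w11.png"),cv2.COLOR_BGR2GRAY)
for r in range(220,318,6): print(r,"".join("#%*+=-:. "[min(8,int(v)//29)] for v in g[r,240:312]))
S=cv2.cvtColor(cv2.imread("pics/s11.png"),cv2.COLOR_BGR2GRAY)
for r in range(240,297,2): print(r,"".join("#%*+=-:. "[min(8,int(v)//29)] for v in S[r,345:405]))
E
```

```text
t: 22.05
position: [0.5344, -0.3165, 0.1717]
tcp_rot: [1.0, -0.002, -0.0, 0.0]
force: [0.1, 0.6, -1.1]
finger_gap: 0.0221
finger_force: 10.0
[ 0.53466102 -0.31655991  0.17113177] [ 0.74745499  0.2920585  -1.12011254] 0.02203325302757591
-0.01 [[363.8, 293.6], [365.8, 280.8], [366.0, 279.5], [367.5, 269.2], [369.9, 253.9]] [[275.0, 324.0]]
0 [[366.9, 291.9], [368.9, 279.1], [369.1, 277.8], [370.8, 267.5], [373.2, 252.2]] [[275.0, 304.0]]
220        ...=========+*******************************+-                   
226             -==+**************+++++++++++++*************+.              
232 :             =***************++++++++++++++*********=:::--.            
238 --.        .-=+***********+*++++++++++++++*********=-:--:-++-.          
244 ++++++++++++++*%#%=-+***+++++++++++++++++++*+*+*****=--*##*+++++++++++++
250 +++++++++++++*###%*+*****+++++++++++++++++++***+*****+=*###*++++++++++++
256 ++++++++++++*%###%*****++++*++++++++++++++++****+******%####*+++++++++++
262 +++++++++++*####%*+*+++++++++++++++++++++++++*+*********%####*++++++++++
268 ++++++++++*####%**+++*+++++++++++++++++
[... 1834 characters left out ...]
********++%%+=-==+++=+=++*****=------=---==---====
278 *****************+=+++=---=+*++=====++***=----=-----====-==-
280 ***************+++====---==+**+=+=+=-:.:-===-=-==-=-======-=
282 *************+:. -+========++*++==-:. . . :--=-==-=--====---
284 ------=+**+-.. .-=+++++====++++=:.  .   .:-=====----==-===-=
286 --=------:. . .-=+==+*++++++++==:.  ..-=+++=====-=====---===
288 =-----:.. .... .-=++===++++++=.-=====+==+==++==-=--=-====-==
290 -----..  . ...  .:-==--=+++=-===+====+++++++==--==-==----=-=
292 -=-===-:. . ....   .:-====:. .-=+====+++++++=====---------=-
294 -----====-.. ..................:=++++++=+++++****+===-------
296 ------=-===-:... ..... .... ..  .-++++==++++*******+=---=--=
```

Now nearly upright: the tail is at wrist px (276,298) and the collar at side px ~(368,279), both within about 1–2 px of a vertical pen. Lowering.

```bash
python3 -m creep '[{"grip":1,"tx":-0.001,"ty":0,"tz":0.008,"spin":0},{"grip":1,"tx":-0.001,"ty":0,"tz":0.016,"spin":0},{"grip":1,"tx":-0.001,"ty":0,"tz":0.024,"spin":0},{"grip":1,"tx":-0.001,"ty":0,"tz":0.030,"spin":0},{"grip":1,"tx":-0.001,"ty":0,"tz":0.034,"spin":0},{"grip":1,"tx":-0.001,"ty":0,"tz":0.034,"spin":0}]' 10
python3 -m creep '[{"grip":1,"tx":0,"ty":0,"tz":0.002,"spin":0},{"grip":1,"tx":0,"ty":0,"tz":0.004,"spin":0},{"grip":1,"tx":0,"ty":0,"tz":0.006,"spin":0},{"grip":1,"tx":0,"ty":0,"tz":0.008,"spin":0},{"grip":1,"tx":0,"ty":0,"tz":0.008,"spin":0}]' 6
python3 - <<'E'
from h import *
w=cap("wrist","pics/w12.png"); c=cap("side","pics/s12.png")
s=bot.state(); print(s["position"],s["force"],s["finger_gap"])
print(proj(c,[[.5335,-.3167,z] for z in (.078,.177)]).round(1).tolist(),proj(w,[[.5335,-.3167,.177]]).round(0).tolist())
g=cv2.cvtColor(cv2.imread("pics/w12.png"),cv2.COLOR_BGR2GRAY)
for r in range(220,318,6): print(r,"".join("#%*+=-:. "[min(8,int(v)//29)] for v in g[r,240:312]))
S=cv2.cvtColor(cv2.imread("pics/s12.png"),cv2.COLOR_BGR2GRAY)
for r in range(260,300,2): print(r,"".join("#%*+=-:. "[min(8,int(v)//29)] for v in S[r,345:405]))
E
```

```text
t: 22.75
position: [0.5343, -0.3162, 0.1371]
tcp_rot: [1.0, -0.001, -0.0, 0.0]
force: [1.0, -0.8, -0.4]
finger_gap: 0.0216
finger_force: 10.0
t: 23.25
position: [0.5356, -0.3165, 0.1322]
tcp_rot: [1.0, -0.001, 0.002, 0.001]
force: [-0.8, 1.3, 6.7]
finger_gap: 0.022
finger_force: 6.0
[ 0.53558278 -0.31657978  0.1322785 ] [-1.41437879  2.13208883  6.89823362] 0.021979870218886588
[[367.1, 289.0], [371.2, 263.1]] [[275.0, 310.0]]
220 ======================-==+**********************+=======================
226 ==================*************************************+================
232 ... .=========+************+++++++++++++++++*+***********+.             
238          :-=++++*******+***++++++++++++++++++*+***+=:::::-++-.          
244 ++++++++++++++*##%********+++++++++++++++++++*++***+-:-*##*+++++++++++++
250 +++++++++++++*%##%+=****+*+++++++++++++++++++*+++***+--*###*++++++++++++
256 ++++++++++++*%####***++*+++++++++++++++++++++++++****=-*####*+++++++++++
262 +++++++++++*#####***+++++++++++++++++++++++++++*+++****%#####%++++++++++
268 ++++++++++*#####%**++++++++++++++++++++++++++++++
[... 1239 characters left out ...]
*********+++++++++++++++==++*+===+=====--=-==-====
280 ***************+++++++++=++++++++++=+==+=====---============
282 *************+:.:=+*+=++++=+++++++++==-:==+=-----==--=======
284 **********+-:.   -+%%+=+++++=+==+===..  .:===============--=
286 ==++++**+:.... .:=*%*=====+++=+=-:.. .. . .-====--===--=====
288 ------::..... .-======--==+**++=:. ... .-==++=-=====-==-----
290 --=--.  .......-+====--===***+=+=:...-=+++++==-=======-=--==
292 ----==-:...... .-=+========+++=++++==+++++++====--=--------=
294 -=-=--===-..  ....:=++++++-. -=+==++++++=++==-----=-=-------
296 ------=-===-:.. ..     .......-=+++++++++=++=+*==-----------
298 =-=-==+=======-:.. ......... .:=++++++=+++++++***===---==-=-
```

The collar is seated: 7 N upward, with the tail and collar where they were at first. Release and withdraw.

```bash
python3 -m creep '[{"grip":-1,"tx":0,"ty":0,"tz":-0.002,"spin":0},{"grip":-1,"tx":0,"ty":0,"tz":-0.002,"spin":0},{"grip":-1,"tx":0,"ty":0,"tz":-0.002,"spin":0},{"grip":-1,"tx":0,"ty":0,"tz":-0.002,"spin":0},{"grip":-1,"tx":0,"ty":0,"tz":-0.002,"spin":0},{"grip":-1,"tx":0,"ty":0,"tz":-0.002,"spin":0},{"grip":-1,"tx":0,"ty":0,"tz":-0.002,"spin":0},{"grip":-1,"tx":0,"ty":0,"tz":-0.002,"spin":0},{"grip":-1,"tx":0,"ty":0,"tz":-0.002,"spin":0},{"grip":-1,"tx":0,"ty":0,"tz":-0.002,"spin":0}]'
python3 -m creep '[{"grip":-1,"tx":0,"ty":0,"tz":-0.02,"spin":0},{"grip":-1,"tx":0,"ty":0,"tz":-0.05,"spin":0},{"grip":-1,"tx":0,"ty":0,"tz":-0.08,"spin":0},{"grip":-1,"tx":0,"ty":0,"tz":-0.11,"spin":0},{"grip":-1,"tx":0,"ty":0,"tz":-0.11,"spin":0},{"grip":-1,"tx":0,"ty":0,"tz":-0.11,"spin":0},{"grip":-1,"tx":0,"ty":0,"tz":-0.11,"spin":0}]'
python3 - <<'E'
from h import *
for i in range(4): w=cap("wrist","pics/w13.png")
s=bot.state(); print(s["position"],s["force"],s["finger_gap"],s["t"])
print(proj(w,[[.5335,-.3167,.177],[.5335,-.3167,.081]]).round(0).tolist())
g=cv2.cvtColor(cv2.imread("pics/w13.png"),cv2.COLOR_BGR2GRAY)
for r in range(170,250,3): print(r,"".join("#%*+=-:. "[min(8,int(v)//29)] for v in g[r,230:322]))
E
```

```text
t: 24.35
position: [0.5344, -0.3163, 0.1312]
tcp_rot: [1.0, -0.001, 0.0, 0.0]
force: [0.6, -0.2, -0.5]
finger_gap: 0.0932
finger_force: 0.0
t: 25.05
position: [0.5338, -0.3159, 0.239]
tcp_rot: [1.0, -0.001, -0.001, -0.001]
force: [0.1, 0.3, -0.0]
finger_gap: 0.0937
finger_force: 0.0
[ 0.53392589 -0.31596255  0.23935013] [-0.4783595   0.32245235  0.48026928] 0.09348402575354657 25.25
[[277.0, 227.0], [277.0, 198.0]]
170 -------:::==============================================================.       .-----------
173 ------==.:==============================================================-       .:----------
176 -------=-:=:        ==============:.   ==================================.       .----------
179 ---------:...     ============================================-.:========:       .:---------
182 --------==.:-.    ========================:..............:.       =======.        .---------
185 -----------:=:    ================================:                               .:--------
188 -----------:...  .====================++*****+=-----=++=:                          .--------
19
[... 1237 characters left out ...]
---------------------
230 -----------------------:.        .:+*%%%%%%%%%%%%%%%%%%%%%+: :=-----------------------------
233 ------------------------.      ...:+%%%%%%%%%%%%%%%%%%%%%%%-  ------------------------------
236 -----------------------------------.:*%%%%%%%%%%%%%%%%%%%%=..-------------------------------
239 -------------------------------------+*%%%%%%%%%%%%%%%%%%+:.--------------------------------
242 --------------------------------------::-*%%%%%%%%%%%*=-------------------------------------
245 ------==---------------------------------------==-:-----------------------------=+********=-
248 ----------------------------------------------------------------------=======--=********+=--
```

Run:
```python
from h import *
w0=np.load("pics/w3.npz")
for f in ("w3","w13"):
  g=cv2.cvtColor(cv2.imread(f"pics/{f}.png"),cv2.COLOR_BGR2GRAY); c=np.load(f"pics/{f}.npz")
  m=np.zeros_like(g); m[205:250,255:300]=(g[205:250,255:300]<62)*255
  n,l,st,ce=cv2.connectedComponentsWithStats(m); i=1+np.argmax(st[1:,4]); print(f,st[i],ce[i],"tail",onz(c,*ce[i],.177).round(4))
c=cap("side","pics/s14.png")
for f in ("side","s14"):
  S=cv2.cvtColor(cv2.imread(f"pics/{f}.png"),cv2.COLOR_BGR2GRAY)
  print(f)
  for r in range(262,298,3): print(r,"".join("#%*+=-:. "[min(8,int(v)//29)] for v in S[r,350:395]))
```

```text
w3 [265 217  22  22 378] [275.72751323 227.17460317] tail [ 0.5328 -0.3164  0.177 ]
w13 [266 222  23  22 385] [277.07532468 232.44675325] tail [ 0.5291 -0.3171  0.177 ]
side
262 %*+=--=--=-=--===-=*%###*==-=---=======--=-==
265 ==-==-=--=----==-==+%%%%+--------==--====---=
268 ---==--=-=---=-==++========---=--------=--===
271 ---=---======-=-++========--------===-=-==---
274 ----=--===---===++======-.:--===-==--=-======
277 =-----==--===--=+=======:......--==-=--=-====
280 -=-==-=--=-:..:=+=======...........--========
283 =-====--:.....=%*======:...............:-====
286 -==-:......:-=+*+=====+-................:-===
289 :..........-=============...........:-===-===
292 =-:.........:=++======+=:.......:-=======-===
295 =====-:......................:==++========-==
s14
262 ******************%%%%%%**********=++++++++==
265 ****************==*%##%%++********+====------
268 ****************+=-:::.:=+*********=---------
271 ****************+===--==+**********=---------
274 ***************++===-===. :=+*******=------=-
277 ***************+===--==+=:    :=+**++=-------
280 ------=++*+-..-====-======+=:.-======------=-
283 -------:..   =*+=========================---=
286 ----..    .:=*%+=========+===========+====---
289 :.    .   -============-.:============+=****=
292 =-:.       -===========:    -===++++++++*****
295 -=-==-..     .:----::.      .:-=++==+++******
```

The pen hangs upright with its collar seated; tail and collar have both shifted about 1 px, so it sits slightly off-centre in the hole's play without leaning. The gripper is open and clear.

```bash
python3 -c "
from plant import bot
print(bot.close_job())"
```

```text
the job is handed in; nothing more can be done
None
```

The job is handed in after about 25 s of the 70 s allowed: I swept the pen's light along the whole joint at about 15 mm/s, leaning 40.5°. No contact showed in the force readings, and the tip distance rests on position estimates good to about 3 mm. The pen hangs upright in its stand again, about 3 mm off where it first hung, with the gripper open and clear.

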